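Close the pressure reactor's lid with a drift and bolts, and set its relief valve

ROBOT

A 6-joint arm with a two-finger parallel gripper is mounted at the origin on the work surface. World frame = base frame: x ahead of the robot, y to its left, z up, the work surface at z = 0. Lengths are in m, angles in rad, forces in N, time in s.
With the tool pointing down it reaches from about 0.375 to 0.925 m from the base axis. Payload 5.7 kg.
Tool frame: the origin (TCP) lies midway between the tips of the shut fingers; the grasp point (between the pads) lies arm.tcp_to_grasp behind it (arm.tcp_to_grasp is the distance from the TCP to the grasp point, in m); x points along the fingers, y is the direction in which the jaws open and shut, and the axes are right-handed (so a half turn about x gives the same grasp; the last joint's range is limited). The gripper opens to 88 mm and grips with 3 to 60 N. Pads are 20 mm wide; open, the fingers measure 115 mm over their backs; the gripper's body (75 mm by 178 mm) begins 61 mm behind the grasp point.
Start: joints at [-1.24, 0.359, 1.51, -0, 1.272, -0.115], TCP at [0.259, -0.541, 0.223] pointing down, gripper open.
Joint ranges: [-2.97, 2.97], [-1.01, 2.36], [0.21, 2.38], [-0.96, 4.11], [0.2, 2.71], [-2.98, 2.98]. Speed limits (rad/s): [2.39, 2.39, 3.14, 3.14, 3.14, 3.14].

INTERFACE

Orientations are given as a rotation vector (axis times angle).
In Python, from plant import arm, viewer gives the robot as it stands.
- The arm moves only by the tool servo_tool, never from a script. Its argument "targets" is a list of rows, each a list of 6 numbers: the shift along the tool's x, y, z in m, then the turn, a rotation vector about the tool's x, y, z in rad. A call has 1 to 8 rows; each row is the pose to reach, as a shift and turn from the pose commanded when the call began, along the tool's axes at that moment; what a row does not reach only later rows make up. A row lasts 1/10 s, in which the tool goes at most 50 mm and 8.59 degrees, less where a joint would pass 70% of its speed; a pose out of reach is approached as far as the arm can. A call with a gripper value outside its range is refused whole. "fingers" is the opening, from 0 (shut) to 1 (fully open), set as the call begins (left out, the last holds). The fingers move at their own pace and stop on an object; "newtons" is the grip in N (left out, the last holds). Time passes only in rows, so rows that repeat a pose let the fingers close. It gives the time, the measured TCP pose, the force and the opening at its end, in the units of the state.
- arm.read_state(): the state, without advancing time (a new reading comes with each control period).
- viewer.read_camera(name): name is "scene" or "top" or "wrist"; returns the picture (400x640x3 uint8, red, green, blue); there is no depth.
- viewer.camera_info(name): a dict with "fx", "fy", "cx", "cy" (pixels), "R" (3x3) and "t" (3): a world point X has camera coordinates R X + t. Camera axes: x right, y down, z forward; pixel columns grow to the right and rows downward; lengths in m; the calibration is good to about 2 mm. A picture is of the moment at which its call begins: read the wrist's pose just before it. camera_info takes no time and is no camera call; for the wrist camera it gives the pose at the moment of the call.
- arm.sign_off(): hands the job in, once; it reports no verdict.
The state is a dict: "t": time; "q": joint angles; "qd": joint speeds; "joint_torque": joint torques, N m; "tool_pos": TCP position; "tcp_rot": TCP orientation; "ft_force": force on the tool from outside, world axes, zero at the start; "torque": the same for the moment, N m; "gripper_width": finger opening in m.
Only numpy, scipy, OpenCV 4.12 (cv2) and the standard library are available. Lean on these libraries where they do the work, as an engineer would, in place of code of your own. Each camera call takes 0.05 s, during which the arm holds its last target.

TASK

Close the small pressure reactor for a leak test: take the tapered drift from the wooden block and push it fully home, down through one of the lid's holes and the flange hole below, so that the lid turns into line with the flange. Leaving the drift in, drop every bolt from the block into a lid hole of its own until its head sits on the lid; then draw the drift out, stand it back in any free hole of the block, and (whenever it suits) turn the relief valve's numbered sleeve on the lid until it clicks in with 6 at the index mark. Do not disturb the bottle, flask and beaker.

Things in the scene. Friction and masses are not known exactly. Their poses are not given: they have to be found in the camera images.
- reactor: fixed bench-top pressure reactor (white base plate 170 x 170 x 14 mm, round heater housing, steel flange with six drilled lugs). Origin: centre of the base plate's underside on the bench; its z axis is the reactor's axis. Heights over the bench: underside of flange 105 mm, top of flange = underside of lid 119 mm, top of lid and of its lugs 133 mm
- lid (a joint): steel lid, 138 mm across with six lugs like the flange's, lying on the flange and turning stiffly about the reactor's axis (about 5 N at a lug): rad, counter-clockwise from above positive, 0 = its six holes in line with the flange's. It starts at 0.045 to 0.072, so the holes are 4 to 6 mm out of line. Each lid hole (13 mm across, 14 mm through) is the flange hole below it turned by this angle about the axis. The lid stays where it is left
- flange_hole1 (a point): centre of hole 1 of the flange, at the flange's top face (119 mm up): round hole 13 mm across, 14 mm deep, straight through, in a lug 34 mm wide and 36 mm long; holes lie 84 mm from the axis, every 60 degrees; open space below, 90 mm down to the base plate or the bench
- flange_hole2 (a point): centre of hole 2 of the flange, at the flange's top face (119 mm up): round hole 13 mm across, 14 mm deep, straight through, in a lug 34 mm wide and 36 mm long; holes lie 84 mm from the axis, every 60 degrees; open space below, 90 mm down to the base plate or the bench
- flange_hole3 (a point): centre of hole 3 of the flange, at the flange's top face (119 mm up): round hole 13 mm across, 14 mm deep, straight through, in a lug 34 mm wide and 36 mm long; holes lie 84 mm from the axis, every 60 degrees; open space below, 90 mm down to the base plate or the bench
- flange_hole4 (a point): centre of hole 4 of the flange, at the flange's top face (119 mm up): round hole 13 mm across, 14 mm deep, straight through, in a lug 34 mm wide and 36 mm long; holes lie 84 mm from the axis, every 60 degrees; open space below, 90 mm down to the base plate or the bench
- flange_hole5 (a point): centre of hole 5 of the flange, at the flange's top face (119 mm up): round hole 13 mm across, 14 mm deep, straight through, in a lug 34 mm wide and 36 mm long; holes lie 84 mm from the axis, every 60 degrees; open space below, 90 mm down to the base plate or the bench
- flange_hole6 (a point): centre of hole 6 of the flange, at the flange's top face (119 mm up): round hole 13 mm across, 14 mm deep, straight through, in a lug 34 mm wide and 36 mm long; holes lie 84 mm from the axis, every 60 degrees; open space below, 90 mm down to the base plate or the bench
- sleeve (a joint): numbered sleeve of the relief valve in the middle of the lid, rad, grows clockwise seen from above: number k stands at the index mark at k x 0.5236 (0 to 9; 6 is at 3.1416). It clicks into each number (about 0.08 N m to turn past a click), with stops just outside 0 and 9. It starts between 1 and 3
- sleeve_grip (a point): point on the sleeve's axis (the reactor's axis) half-way up its knurled part: 38 mm across, 33 mm tall, from 17.5 to 50.5 mm over the lid's top. Under it a flat skirt 82 mm across carries the numbers; the index is a small dark block with a white line beside the skirt, at the side of hole 1, 18 mm high
- block: loose beech block, 200 (its x) x 64 (its y) x 78 mm high, 0.75 kg, origin at the centre of its underside; five equal holes 13 mm across and 74 mm deep along its x axis at -76, -38, 0, 38 and 76 mm. Bolts and drift start upright in any of the holes, their heads resting on the block's top
- bolt1_head (a point): steel hand bolt, 100 g; point: centre of its knurled head, 22 mm across and 22 mm tall; z axis up out of the head. Below the head a shank 11 mm across and 46 mm long, its last 5 mm tapered to 6 mm. Two to four of the four are there; the others are absent (None)
- bolt2_head (a point): steel hand bolt, 100 g; point: centre of its knurled head, 22 mm across and 22 mm tall; z axis up out of the head. Below the head a shank 11 mm across and 46 mm long, its last 5 mm tapered to 6 mm. Two to four of the four are there; the others are absent (None)
- bolt3_head (a point): steel hand bolt, 100 g; point: centre of its knurled head, 22 mm across and 22 mm tall; z axis up out of the head. Below the head a shank 11 mm across and 46 mm long, its last 5 mm tapered to 6 mm. Two to four of the four are there; the others are absent (None)
- bolt4_head (a point): steel hand bolt, 100 g; point: centre of its knurled head, 22 mm across and 22 mm tall; z axis up out of the head. Below the head a shank 11 mm across and 46 mm long, its last 5 mm tapered to 6 mm. Two to four of the four are there; the others are absent (None)
- drift_handle (a point): tapered steel drift, 170 g; point: middle of its knurled handle, 22 mm across and 60 mm tall; z axis points up out of the handle. Below the handle's flat underside (30 mm under the point) 28 mm of straight shank 12 mm across, then 42 mm tapering to a 4 mm tip (tip 100 mm under the point)
- amber_bottle: bystander: standing amber bottle 72 mm across, 150 mm tall; origin under its centre
- flask: bystander: conical glass flask, 74 mm across, 103 mm tall; origin under its centre
- beaker: bystander: glass beaker, 68 mm across, 85 mm tall; origin under its centre

How it is judged:
By the outcome, as a careful person would: the job done as asked, in the order asked, and still so for the second after the job is handed in, with the robot touching nothing.
Of bolt1, bolt2, bolt3, bolt4 only 2 to 4 are there at a start; the rules pass over those that are not, and their reading is None.
At some moment in a run one of block may be knocked a few centimetres aside while the robot is not near it.
It also fails if it takes over 210 s, if anything falls off the work surface, if the arm or the gripper's body presses on something with over 40 N, if the wrist force passes 120 N, or if a joint passes its speed limit or range.

## Working session

There is one attempt and no reset: what is moved stays moved. The work goes in short steps, Python scripts to look and compute and a tool call to move; the robot and the scene stay as the last step left them, time stands still between calls to the robot, and variables do not carry over. Pictures are saved under pics/ and viewed, and the job is handed in when it is done.

Besides the shell and the picture viewer there is one more tool, called after "Request:" by a JSON object that holds its "name" and its "arguments". servo_tool: Moves the arm, as the interface text tells. Its arguments: {"type":"object","properties":{"targets":{"type":"array"},"fingers":{"type":"number"},"newtons":{"type":"number"}},"required":["targets"]}

```bash
mkdir -p pics; ls; cat > h.py <<'E'
import numpy as np, cv2
from scipy.spatial.transform import Rotation as Ro
from plant import arm, viewer
def shot(n,f):
    i=viewer.camera_info(n); im=viewer.read_camera(n); cv2.imwrite('pics/'+f,cv2.cvtColor(im,cv2.COLOR_RGB2BGR)); return im,i
def ray(i,u,v):
    R=np.array(i['R']);t=np.array(i['t']);c=-R.T@t
    d=R.T@np.array([(u-i['cx'])/i['fx'],(v-i['cy'])/i['fy'],1]);return c,d
def plane(i,u,v,z):
    c,d=ray(i,u,v);return c+d*(z-c[2])/d[2]
def proj(i,X):
    p=np.array(i['R'])@np.array(X)+np.array(i['t']);return np.array([i['fx']*p[0]/p[2]+i['cx'],i['fy']*p[1]/p[2]+i['cy']])
def st():
    s=arm.read_state();print('t',round(s['t'],2),'p',np.round(s['tool_pos'],4),'rot',np.round(s['tcp_rot'],4),'F',np.round(s['ft_force'],1),'w',round(s['gripper_width'],4),'q',np.round(s['q'],2));return s
E
python3 - <<'E'
from h import *
np.set_printoptions(suppress=True,precision=4)
s=st();print(arm.tcp_to_grasp);print(Ro.from_rotvec(s['tcp_rot']).as_matrix())
for n in['scene','top','wrist']:
    im,i=shot(n,n+'0.png');R=np.array(i['R']);print(n,i['fx'],i['cx'],i['cy'],-R.T@np.array(i['t']));print(R)
E
```

```text
pics
t 0.0 p [ 0.2585 -0.5407  0.2219] rot [ 1.9747  0.4494 -1.9752] F [-0.8 -0.6 -0.3] w 0.0877 q [-1.24  0.36  1.51 -0.    1.27 -0.12]
0.0187
[[-0.0006  0.4312 -0.9023]
 [ 0.0016 -0.9023 -0.4312]
 [-1.     -0.0017 -0.0001]]
scene 492.40853540021044 322.52023126641984 187.9090980644881 [1.1496 0.6663 0.8434]
[[-0.7812  0.6242 -0.0113]
 [ 0.3797  0.4608 -0.8022]
 [-0.4955 -0.631  -0.597 ]]
top 518.5306028884708 308.6808840728767 200.89629996813176 [ 0.3022 -0.1174  1.3572]
[[ 0.0133 -0.9999  0.0004]
 [-0.9793 -0.0131 -0.202 ]
 [ 0.202   0.0023 -0.9794]]
wrist 323.5982063486368 317.48577647984325 204.14062116447474 [ 0.3226 -0.5107  0.3839]
[[ 0.4313 -0.9022 -0.003 ]
 [-0.8716 -0.4176  0.2569]
 [-0.233  -0.1082 -0.9664]]
```

View pics/scene0.png

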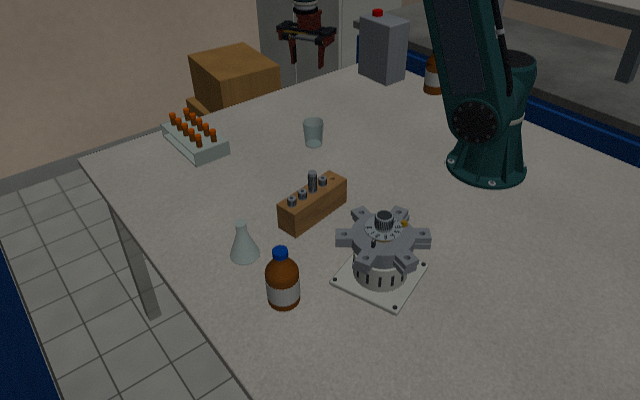

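View pics/top0.png

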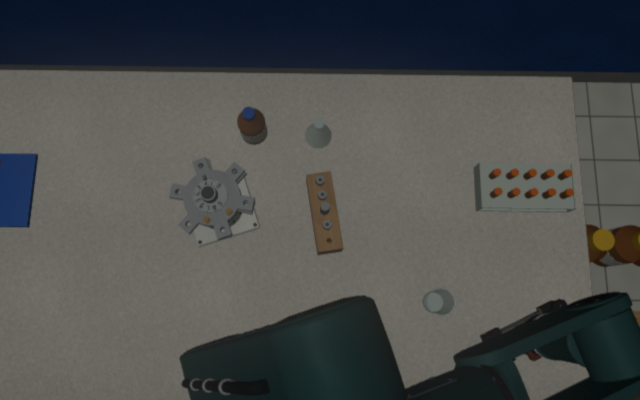

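View pics/wrist0.png

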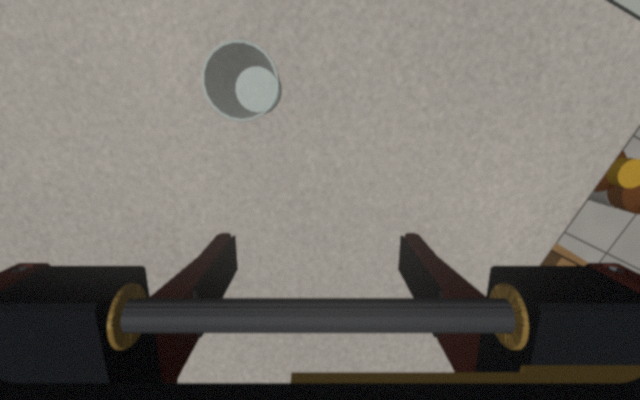

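```bash
python3 - <<'E'
from h import *
np.set_printoptions(suppress=True,precision=4)
im=cv2.imread('pics/top0.png');i=viewer.camera_info('top')
cv2.imwrite('pics/topc.png',cv2.resize(im[90:270,150:370],None,fx=3.6,fy=3.3,interpolation=cv2.INTER_CUBIC))
im=cv2.imread('pics/scene0.png')
cv2.imwrite('pics/scenec.png',cv2.resize(im[150:320,260:450],None,fx=4,fy=3.5,interpolation=cv2.INTER_CUBIC))
for n,u,v,z in[('drift',325,206,.138),('b',320,180,.1),('b',323,195,.1),('b',327,224,.1),('free',329,240,.078),('lid',212,193,.15),('bottle',249,112,.15),('flask',318,126,.1),('beaker',434,300,.08)]:
    print(n,plane(i,u,v,z))
E
```

```text
drift [ 0.5417 -0.1538  0.138 ]
b [ 0.6151 -0.142   0.1   ]
b [ 0.5769 -0.1498  0.1   ]
b [ 0.5042 -0.1602  0.1   ]
free [ 0.4676 -0.1661  0.078 ]
lid [0.5673 0.1162 0.15  ]
bottle [0.7728 0.0355 0.15  ]
flask [ 0.7569 -0.1356  0.1   ]
beaker [ 0.3248 -0.4209  0.08  ]
```

View pics/topc.png

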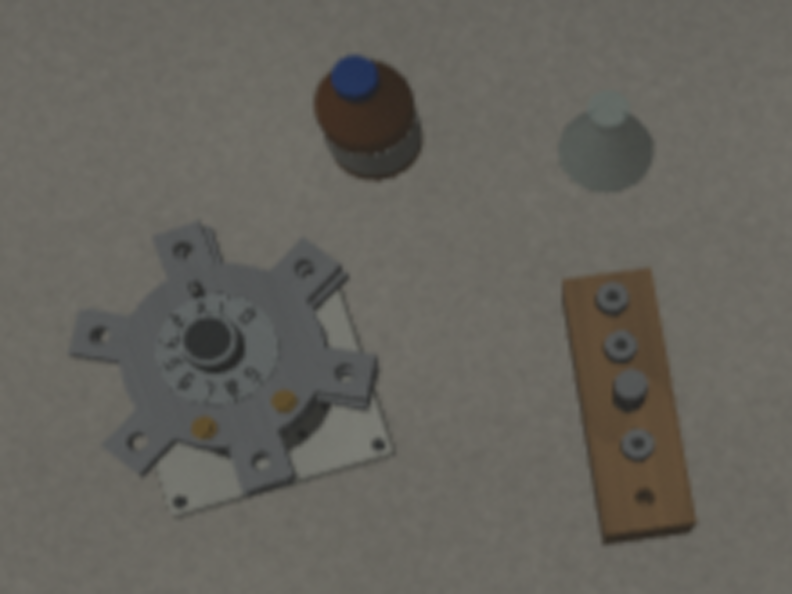

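View pics/scenec.png

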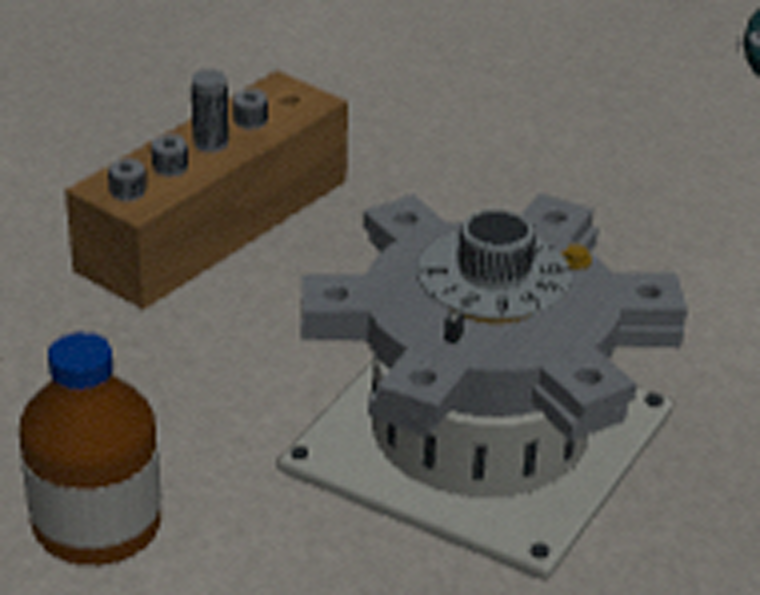

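Request:
{"name": "servo_tool", "arguments": {"targets": [[-0.04,-0.124,-0.176,0.144,0,0],[-0.04,-0.248,-0.353,0.288,0,0],[-0.04,-0.248,-0.353,0.288,0,0],[-0.04,-0.248,-0.353,0.288,0,0],[-0.04,-0.248,-0.353,0.288,0,0],[-0.04,-0.248,-0.353,0.288,0,0],[-0.04,-0.248,-0.353,0.288,0,0],[-0.04,-0.248,-0.353,0.288,0,0]]}}

```text
t: 0.95
tool_pos: [0.4543, -0.1925, 0.2601]
tcp_rot: [2.139, 0.169, -2.139]
ft_force: [1.0, -0.8, -0.5]
gripper_width: 0.088
```

```bash
python3 - <<'E'
from h import *
st()
E
```

```text
t 0.95 p [ 0.4543 -0.1925  0.2601] rot [ 2.1394  0.169  -2.1395] F [ 1.  -0.8 -0.5] w 0.088 q [-0.54  0.17  1.68  0.    1.29  0.87]
```

Request:
{"name": "servo_tool", "arguments": {"targets": [[0,-0.025,-0.02,0,0,0],[0,-0.025,-0.02,0,0,0],[0,-0.025,-0.02,0,0,0]]}}

```text
t: 1.25
tool_pos: [0.4696, -0.1662, 0.2598]
tcp_rot: [2.137, 0.171, -2.139]
ft_force: [0.4, -0.2, 0.7]
gripper_width: 0.0877
```

```bash
python3 - <<'E'
from h import *
st()
im,i=shot('wrist','w1.png')
import json;json.dump({k:np.array(i[k]).tolist() for k in i if k in('fx','fy','cx','cy','R','t')},open('w1.json','w'))
E
```

```text
t 1.25 p [ 0.4696 -0.1662  0.2598] rot [ 2.1372  0.1713 -2.1388] F [ 0.4 -0.2  0.7] w 0.0877 q [-0.48  0.18  1.67 -0.    1.29  0.93]
```

View pics/w1.png

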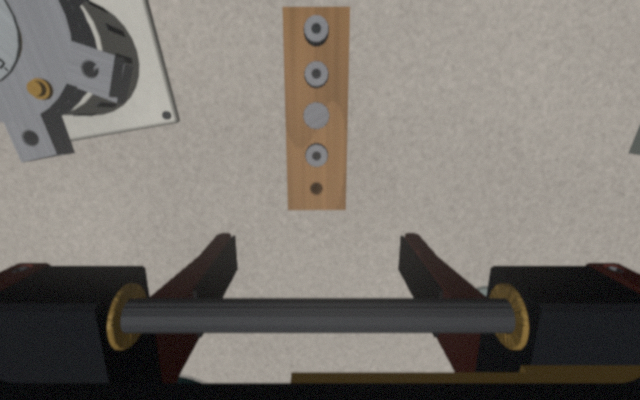

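The wrist view shows the block with three bolts at about (316,28), (316,73), (316,155), the drift at (316,116) and the free hole at (316,188).

```bash
python3 - <<'E'
from h import *
import json
i=json.load(open('w1.json'));im=cv2.imread('pics/w1.png')
hsv=cv2.cvtColor(im,cv2.COLOR_BGR2HSV)
m=((hsv[...,1]<70)&(hsv[...,2]>50)).astype(np.uint8)*255
m[:, :285]=0;m[:,348:]=0;m[:8]=0;m[207:]=0
for c in cv2.findContours(m,cv2.RETR_EXTERNAL,cv2.CHAIN_APPROX_NONE)[0]:
    if cv2.contourArea(c)<60: continue
    (u,v),r=cv2.minEnclosingCircle(c)
    print(np.round([u,v,r],1),cv2.contourArea(c),np.round(plane(i,u,v,.1),4),np.round(plane(i,u,v,.138),4))
# wood mask
w=((hsv[...,1]>80)&(hsv[...,0]<25)).astype(np.uint8)*255
w[:, :275]=0;w[:,355:]=0;w[225:]=0
c=max(cv2.findContours(w,cv2.RETR_EXTERNAL,cv2.CHAIN_APPROX_NONE)[0],key=cv2.contourArea)
r=cv2.minAreaRect(c);b=cv2.boxPoints(r);print(b);P=np.array([plane(i,u,v,.078) for u,v in b]);print(np.round(P,4),np.round(P.mean(0),4))
print('free',np.round(plane(i,316,188,.078),4))
cv2.imwrite('pics/w1c.png',cv2.resize(im[0:215,270:365],None,fx=3,fy=2.7,interpolation=cv2.INTER_CUBIC))
E
```

```text
[315.9 154.8  11.9] 400.0 [ 0.5043 -0.1586  0.1   ] [ 0.5085 -0.1582  0.138 ]
[346.  156.5  49.5] 62.0 [ 0.5074 -0.1883  0.1   ] [ 0.5112 -0.1843  0.138 ]
[286. 155.  51.] 91.0 [ 0.4994 -0.1294  0.1   ] [ 0.5042 -0.1324  0.138 ]
[315.8 115.3  13.7] 538.5 [ 0.5415 -0.1526  0.1   ] [ 0.5413 -0.1528  0.138 ]
[316.   73.8  13.4] 488.5 [ 0.5783 -0.1468  0.1   ] [ 0.5737 -0.1478  0.138 ]
[316.   29.8  15.3] 575.0 [ 0.6147 -0.141   0.1   ] [ 0.6059 -0.1426  0.138 ]
[[282.99997   7.     ]
 [347.99997   7.     ]
 [347.99997 207.99997]
 [282.99997 207.99997]]
[[ 0.6342 -0.1061  0.078 ]
 [ 0.6439 -0.1668  0.078 ]
 [ 0.45   -0.203   0.078 ]
 [ 0.4385 -0.1322  0.078 ]] [ 0.5416 -0.152   0.078 ]
free [ 0.4666 -0.1646  0.078 ]
```

View pics/w1c.png

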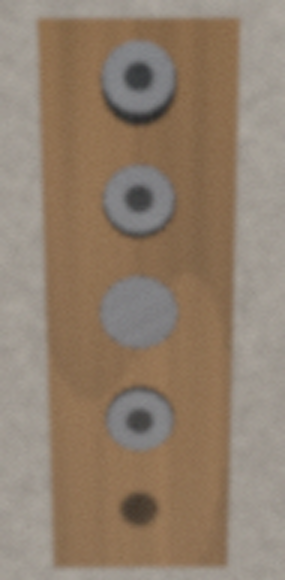

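Request:
{"name": "servo_tool", "arguments": {"targets": [[-0.07,-0.05,-0.016,0,0,0],[-0.07,-0.263,-0.082,0,0,0],[-0.07,-0.263,-0.082,0,0,0],[-0.07,-0.263,-0.082,0,0,0],[-0.07,-0.263,-0.082,0,0,0],[-0.07,-0.263,-0.082,0,0,0],[-0.07,-0.263,-0.082,0,0,0],[-0.07,-0.263,-0.082,0,0,0]]}}

```text
t: 2.1
tool_pos: [0.5094, 0.1053, 0.3297]
tcp_rot: [2.138, 0.169, -2.139]
ft_force: [0.0, -0.7, 0.1]
gripper_width: 0.0878
```

```bash
python3 - <<'E'
from h import *
st()
im,i=shot('wrist','w2.png')
import json;json.dump({k:np.array(i[k]).tolist() for k in i if k in('fx','fy','cx','cy','R','t')},open('w2.json','w'))
E
```

```text
t 2.1 p [0.5094 0.1053 0.3297] rot [ 2.138   0.169  -2.1391] F [ 0.  -0.7  0.1] w 0.0878 q [ 0.07  0.16  1.52 -0.    1.46  1.48]
```

View pics/w2.png

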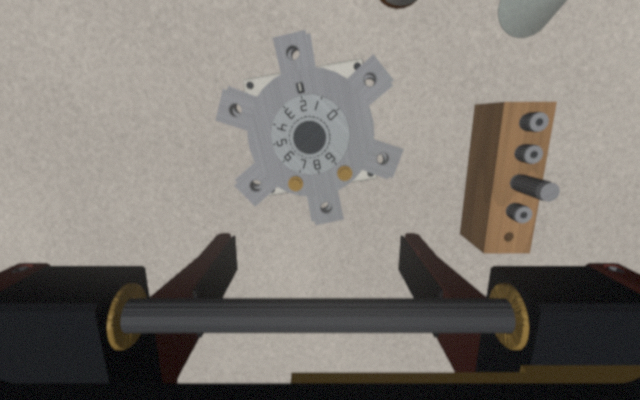

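```bash
python3 - <<'E'
from h import *
im=cv2.imread('pics/w2.png')
cv2.imwrite('pics/w2c.png',cv2.resize(im[28:228,210:410],None,fx=3,fy=3,interpolation=cv2.INTER_CUBIC))
E
```

```text
(no output)
```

View pics/w2c.png

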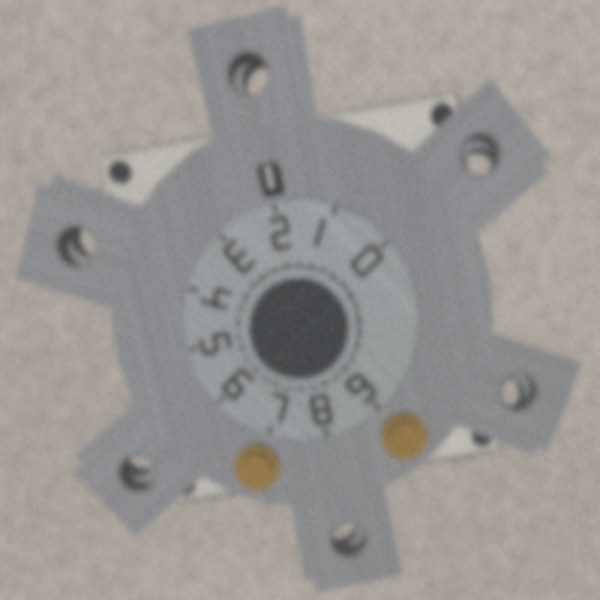

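```bash
python3 - <<'E'
from h import *
import json
from scipy.optimize import least_squares
i=json.load(open('w2.json'))
H=np.array([(248,74),(480,155),(518,391),(349,539),(138,471),(76,246)])/3+[210,28]
P=np.array([plane(i,u,v,.133)[:2] for u,v in H])
k=np.arange(6)
f=lambda p:(np.c_[p[0]+p[3]*np.cos(p[2]-k*np.pi/3),p[1]+p[3]*np.sin(p[2]-k*np.pi/3)]-P).ravel()
r=least_squares(f,[.567,.116,.2,.084]);print(np.round(r.x,4),np.round(r.fun*1000,1))
S=np.array([(120,172),(441,114),(482,438),(188,487)])/3+[210,28]
Q=np.array([plane(i,u,v,.014)[:2] for u,v in S]);print(np.round(Q,4),(Q[0]+Q[2])/2,(Q[1]+Q[3])/2)
for a,b in((1,0),(2,3),(0,3),(1,2)):
    d=Q[a]-Q[b];print(np.arctan2(d[1],d[0]),np.linalg.norm(d))
# flange lug / lid rim centre via knob top
print(plane(i,210+300/3,28+328/3,.1835))
E
```

```text
[0.5607 0.1215 0.3702 0.0837] [ 0.  -0.2  0.1  0.1 -0.1 -0.1  0.3  0.2 -0.5  0.1  0.1 -0.2]
[[0.6075 0.2165]
 [0.6556 0.0742]
 [0.5119 0.0258]
 [0.464  0.167 ]] [0.55970985 0.12114416] [0.55982427 0.12059614]
-1.2449823868039174 0.1501878518992664
-1.2440834452058807 0.14907629815038376
0.3321450878919128 0.15179902315332017
0.3248212172467869 0.15166204471414776
[0.56080977 0.12090125 0.1835    ]
```

```bash
cat >> h.py <<'E'
def to(x,y,z,yawdeg=None):
    s=st();R=Ro.from_rotvec(s['tcp_rot']).as_matrix()
    d=R.T@(np.array([x,y,z])-s['tool_pos'])
    if yawdeg is None: rv=np.zeros(3)
    else:
        a=np.radians(yawdeg);yy=np.array([np.cos(a),np.sin(a),0]);xx=np.array([0,0,-1.]);T=np.c_[xx,yy,np.cross(xx,yy)]
        rv=Ro.from_matrix(R.T@T).as_rotvec()
    print('yaw',np.round(np.degrees(np.arctan2(R[1,1],R[0,1])),2),'delta',np.round(d,4),'rv',np.round(rv,4),'len',round(np.linalg.norm(d),3))
E
python3 -c "
from h import *
to(.5413,-.1527,.2,-80.8)"
```

```text
t 2.15 p [0.5092 0.1045 0.3296] rot [ 2.1384  0.1673 -2.1403] F [-0.7 -0.8  0.1] w 0.0882 q [ 0.07  0.16  1.52 -0.    1.46  1.48]
yaw -81.01 delta [0.1298 0.2589 0.0084] rv [-0.0037  0.001  -0.0008] len 0.29
```

Request:
{"name": "servo_tool", "arguments": {"targets": [[0.02,0.04,0.0084,0,0,0],[0.13,0.259,0.0084,-0.004,0.001,0],[0.13,0.259,0.0084,-0.004,0.001,0],[0.13,0.259,0.0084,-0.004,0.001,0],[0.13,0.259,0.0084,-0.004,0.001,0],[0.13,0.259,0.0084,-0.004,0.001,0],[0.13,0.259,0.0084,-0.004,0.001,0],[0.13,0.259,0.0084,-0.004,0.001,0]]}}

```text
t: 2.95
tool_pos: [0.5402, -0.1535, 0.1991]
tcp_rot: [2.139, 0.169, -2.142]
ft_force: [-1.2, -0.5, 0.7]
gripper_width: 0.0877
```

```bash
python3 -c "
from h import *
to(.5413,-.1527,.092,-80.8);shot('wrist','w3.png')"
```

```text
t 2.95 p [ 0.5402 -0.1535  0.1991] rot [ 2.1391  0.1694 -2.1417] F [-1.2 -0.5  0.7] w 0.0877 q [-0.4   0.33  1.62  0.    1.19  1.01]
yaw -81.02 delta [ 0.1071 -0.0005 -0.0014] rv [-0.0039  0.0011  0.0014] len 0.107
```

View pics/w3.png

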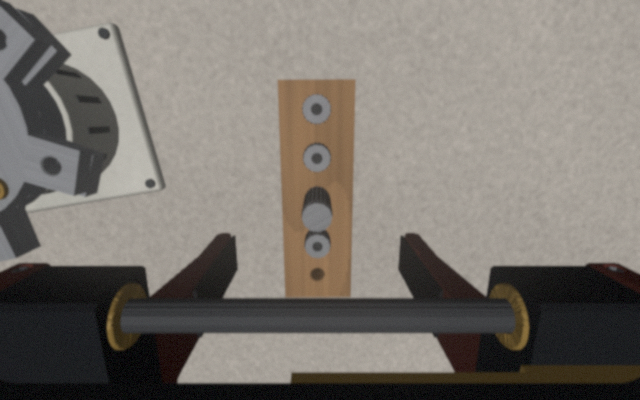

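The drift is between the jaws at (316,213), and the bolts haven't moved. I'll descend and grip.

Request:
{"name": "servo_tool", "arguments": {"targets": [[0.04,-0.0005,-0.0014,0,0,0],[0.08,-0.0005,-0.0014,0,0,0],[0.107,-0.0005,-0.0014,0,0,0],[0.107,-0.0005,-0.0014,0,0,0],[0.107,-0.0005,-0.0014,0,0,0]]}}

```text
t: 3.5
tool_pos: [0.5434, -0.1498, 0.094]
tcp_rot: [2.138, 0.174, -2.135]
ft_force: [-0.2, -0.0, 0.7]
gripper_width: 0.0879
```

Request:
{"name": "servo_tool", "arguments": {"targets": [[0,0,0,0,0,0],[0,0,0,0,0,0],[0,0,0,0,0,0],[0,0,0,0,0,0],[0,0,0,0,0,0],[0,0,0,0,0,0],[0,0,0,0,0,0],[0,0,0,0,0,0]], "fingers": 0, "newtons": 50}}

```text
t: 4.3
tool_pos: [0.5431, -0.1504, 0.0929]
tcp_rot: [2.138, 0.174, -2.136]
ft_force: [0.5, 0.8, 0.0]
gripper_width: 0.0275
```

```bash
python3 -c "
from h import *
st()"
```

```text
t 4.3 p [ 0.5431 -0.1504  0.0929] rot [ 2.138   0.1735 -2.1363] F [0.5 0.8 0. ] w 0.0275 q [-0.39  0.46  1.73  0.    0.96  1.02]
```

Request:
{"name": "servo_tool", "arguments": {"targets": [[0,0,0,0,0,0],[0,0,0,0,0,0],[0,0,0,0,0,0]]}}

```text
t: 4.6
tool_pos: [0.5435, -0.1513, 0.0931]
tcp_rot: [2.138, 0.172, -2.135]
ft_force: [-0.2, -5.4, 0.4]
gripper_width: 0.0214
```

```bash
python3 -c "
from h import *
st();st();shot('wrist','w4.png');st()"
```

```text
t 4.6 p [ 0.5435 -0.1513  0.0931] rot [ 2.138   0.1721 -2.1348] F [-0.2 -5.4  0.4] w 0.0214 q [-0.39  0.46  1.73 -0.    0.96  1.02]
t 4.6 p [ 0.5435 -0.1513  0.0931] rot [ 2.138   0.1721 -2.1348] F [-0.2 -5.4  0.4] w 0.0214 q [-0.39  0.46  1.73 -0.    0.96  1.02]
t 4.65 p [ 0.5435 -0.1512  0.0931] rot [ 2.138   0.1721 -2.1349] F [ 0.2 -5.6  0.1] w 0.0214 q [-0.39  0.46  1.73 -0.    0.96  1.02]
```

View pics/w4.png

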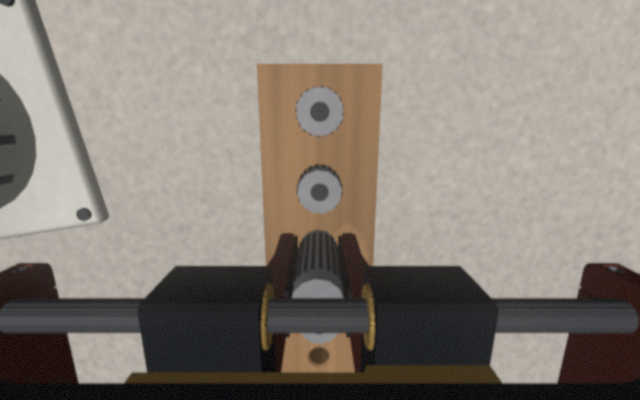

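Request:
{"name": "servo_tool", "arguments": {"targets": [[-0.02,0,0,0,0,0],[-0.05,0,0,0,0,0],[-0.09,0,0,0,0,0],[-0.13,0,0,0,0,0],[-0.17,0,0,0,0,0],[-0.2,0,0,0,0,0],[-0.2,0,0,0,0,0],[-0.2,0,0,0,0,0]]}}

```text
t: 5.45
tool_pos: [0.5426, -0.1497, 0.2924]
tcp_rot: [2.138, 0.175, -2.137]
ft_force: [-0.8, 0.1, -3.2]
gripper_width: 0.0221
```

```bash
python3 -c "
from h import *
st();_,i=shot('wrist','w5.png');shot('scene','s5.png')
import json;json.dump({k:np.array(i[k]).tolist() for k in i if k in('fx','fy','cx','cy','R','t')},open('w5.json','w'))
im=cv2.imread('pics/s5.png');cv2.imwrite('pics/s5c.png',cv2.resize(im[60:320,230:450],None,fx=2.5,fy=2.2))
"
```

```text
t 5.45 p [ 0.5426 -0.1497  0.2924] rot [ 2.1383  0.1748 -2.1368] F [-0.8  0.1 -3.2] w 0.0221 q [-0.39  0.25  1.49  0.    1.4   1.02]
```

View pics/w5.png

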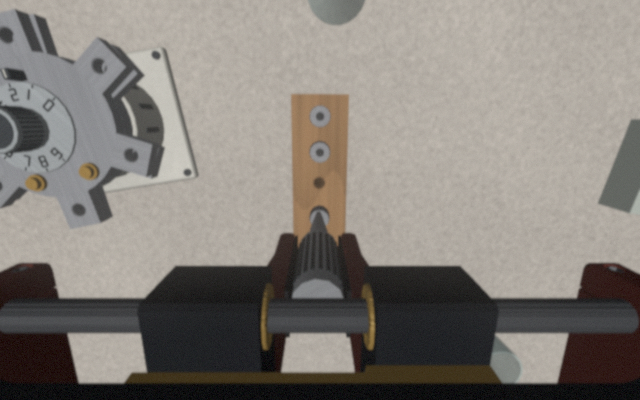

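View pics/s5c.png

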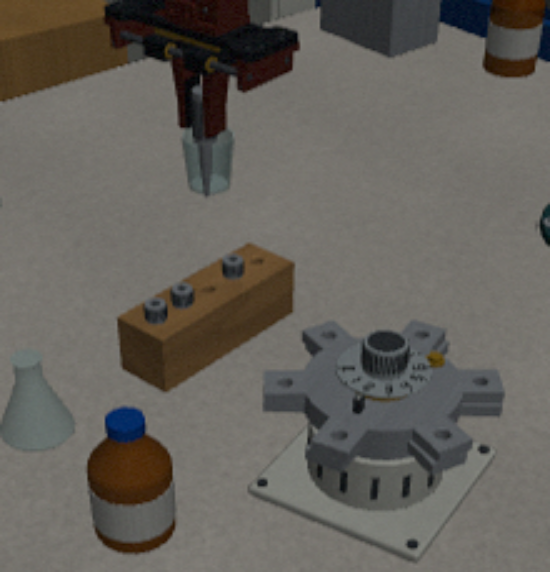

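```bash
python3 -c "
from h import *
import json
im=cv2.imread('pics/w5.png');cv2.imwrite('pics/w5c.png',cv2.resize(im[190:330,260:380],None,fx=5,fy=4.2,interpolation=cv2.INTER_CUBIC))
i=json.load(open('w5.json'));s=arm.read_state()
R=Ro.from_rotvec(s['tcp_rot']).as_matrix()
for k in(-.045,-.0,.015,.115):
  for z in (0,.003): print(k,z,proj(i,s['tool_pos']+R@[k,0,z]))
"
```

```text
-0.045 0 [317.15164622 298.24843848]
-0.045 0.003 [317.15164072 304.72475135]
-0.0 0 [317.20230798 254.10427391]
-0.0 0.003 [317.20208602 259.18165204]
0.015 0 [317.21406884 243.8564406 ]
0.015 0.003 [317.21381692 248.59074818]
0.115 0 [317.26218181 201.93316899]
0.115 0.003 [317.26188716 205.19190748]
```

View pics/w5c.png

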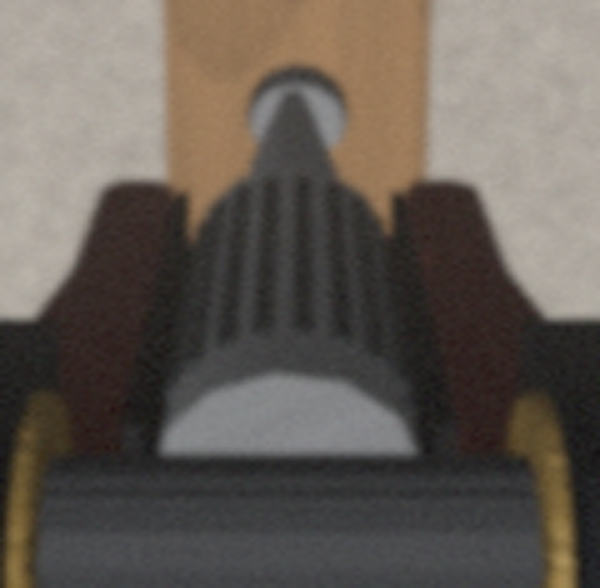

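```bash
python3 -c "
from h import *
to(.4833,.0933,.28,-71.6)"
```

```text
t 5.55 p [ 0.5415 -0.1495  0.2906] rot [ 2.1353  0.1762 -2.1411] F [-0.5  0.  -2.7] w 0.0215 q [-0.39  0.25  1.5   0.    1.4   1.02]
yaw -80.73 delta [ 0.0114 -0.249   0.0183] rv [-0.1593  0.0022  0.003 ] len 0.25
```

Request:
{"name": "servo_tool", "arguments": {"targets": [[0,-0.03,0.0025,-0.02,0,0],[0,-0.08,0.005,-0.05,0,0],[0.01,-0.13,0.01,-0.08,0,0],[0.01,-0.18,0.013,-0.12,0.001,0.0015],[0.011,-0.22,0.018,-0.16,0.002,0.003],[0.011,-0.249,0.018,-0.16,0.002,0.003],[0.011,-0.249,0.018,-0.16,0.002,0.003],[0.011,-0.249,0.018,-0.16,0.002,0.003]]}}

```text
t: 6.35
tool_pos: [0.484, 0.0927, 0.2803]
tcp_rot: [2.045, 0.331, -2.045]
ft_force: [0.4, -0.4, -1.0]
gripper_width: 0.0213
```

```bash
python3 -c "
from h import *
to(.4833,.0933,.232,-71.6)"
```

```text
t 6.35 p [0.484  0.0927 0.2803] rot [ 2.0453  0.331  -2.0453] F [ 0.4 -0.4 -1. ] w 0.0213 q [ 0.05  0.15  1.65 -0.    1.34  1.3 ]
yaw -71.46 delta [ 0.0483 -0.0009  0.0005] rv [ 0.0024  0.0004 -0.0027] len 0.048
```

Lower until the tip is about 14 mm over the lid, then look.

Request:
{"name": "servo_tool", "arguments": {"targets": [[0.025,-0.001,0.0005,0,0,0],[0.048,-0.001,0.0005,0,0,0],[0.048,-0.001,0.0005,0,0,0],[0.048,-0.001,0.0005,0,0,0]]}}

```text
t: 6.75
tool_pos: [0.4843, 0.0921, 0.2335]
tcp_rot: [2.048, 0.328, -2.046]
ft_force: [-0.1, 0.3, -0.8]
gripper_width: 0.0218
```

```bash
python3 -c "
from h import *
st()
for n in('wrist','scene'): 
  im,i=shot(n,n+'6.png')
  if n=='wrist': cv2.imwrite('pics/w6c.png',cv2.resize(cv2.imread('pics/wrist6.png')[130:300,230:410],None,fx=4,fy=3.5,interpolation=cv2.INTER_CUBIC)); print(plane(i,317,190,.133))
  else:
    print(proj(i,[.4824,.0909,.133]))
    cv2.imwrite('pics/s6c.png',cv2.resize(cv2.imread('pics/scene6.png')[100:300,300:460],None,fx=4.5,fy=3,interpolation=cv2.INTER_CUBIC))
"
```

```text
t 6.75 p [0.4843 0.0921 0.2335] rot [ 2.0484  0.3279 -2.0459] F [-0.1  0.3 -0.8] w 0.0218 q [ 0.05  0.19  1.72 -0.    1.23  1.3 ]
[0.49668327 0.0965736  0.133     ]
[397.45529362 210.52523423]
```

View pics/w6c.png

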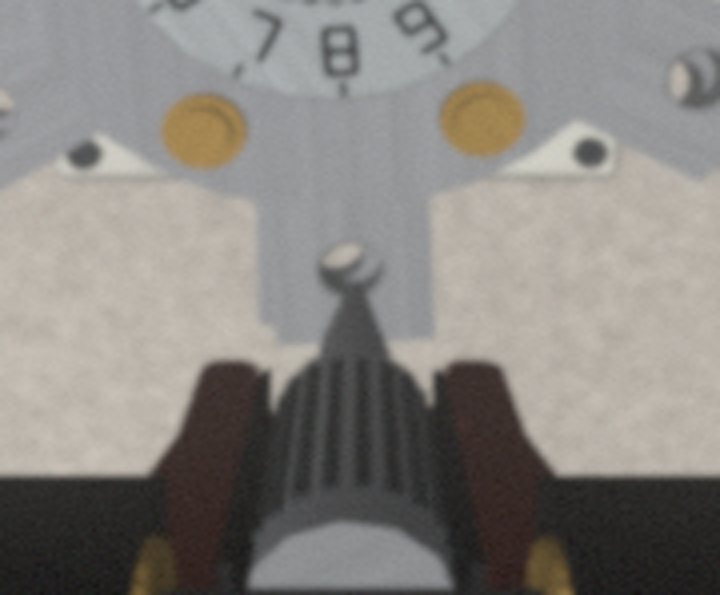

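View pics/s6c.png

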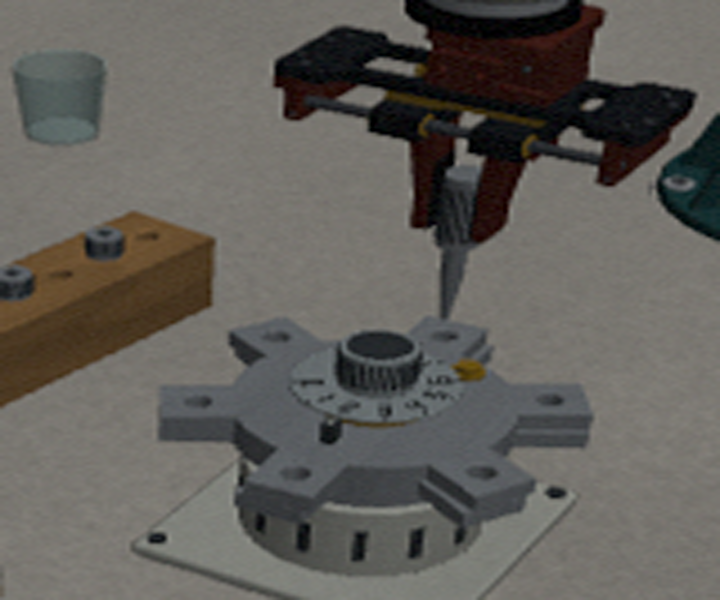

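```bash
python3 -c "
from h import *
s=st();i=viewer.camera_info('wrist')
R=Ro.from_rotvec(s['tcp_rot']).as_matrix()
tip=plane(i,230+353/4,130+292/3.5+1.5,s['tool_pos'][2]-.085)
h=plane(i,230+350.5/4,130+267/3.5,.133)
print(tip,h,R.T@(h-tip), R.T@(tip-s['tool_pos']))
for P in([.4824,.0909,.133],[.481,.0947,.119]): p=proj(i,P);print((p-[230,130])*[4,3.5])
"
```

```text
t 6.85 p [0.4854 0.0925 0.2348] rot [ 2.0515  0.328  -2.0421] F [-1.   0.2 -1.5] w 0.0217 q [ 0.05  0.19  1.72 -0.    1.23  1.3 ]
[0.48235385 0.09073977 0.14982051] [0.48468249 0.09199013 0.133     ] [ 0.01682902 -0.00051432 -0.00253676] [0.08498734 0.00038397 0.00383143]
[351.98366601 277.01635204]
[333.52337796 262.72095143]
```

Request:
{"name": "servo_tool", "arguments": {"targets": [[0,-0.0014,-0.001,0,0,0],[0.004,-0.0028,-0.002,0,0,0],[0.01,-0.0028,-0.002,0,0,0],[0.013,-0.0028,-0.002,0,0,0],[0.013,-0.0028,-0.002,0,0,0]]}}

```text
t: 7.35
tool_pos: [0.4849, 0.0964, 0.2202]
tcp_rot: [2.048, 0.33, -2.044]
ft_force: [0.3, 0.9, -2.1]
gripper_width: 0.0216
```

```bash
python3 -c "
from h import *
st()
for n in('wrist',): 
  im,i=shot(n,n+'7.png')
  cv2.imwrite('pics/w7c.png',cv2.resize(cv2.imread('pics/wrist7.png')[150:270,260:380],None,fx=5,fy=5,interpolation=cv2.INTER_CUBIC)) 
"
```

```text
t 7.35 p [0.4849 0.0964 0.2202] rot [ 2.0481  0.3296 -2.0444] F [ 0.3  0.9 -2.1] w 0.0216 q [ 0.06  0.21  1.74 -0.    1.19  1.31]
```

View pics/w7c.png

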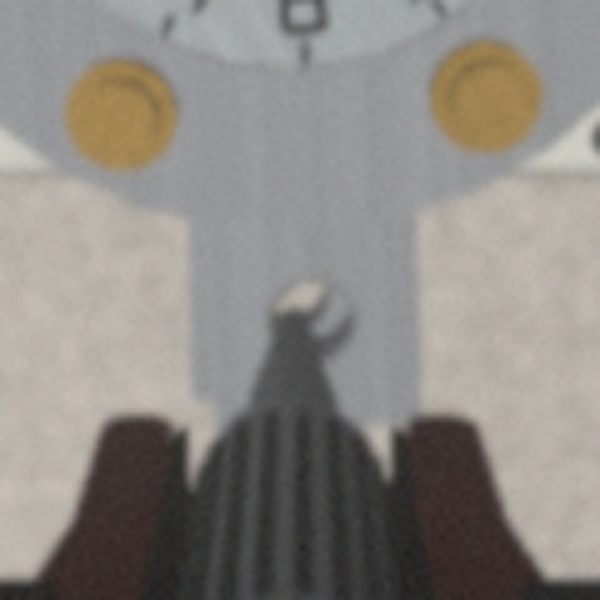

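Request:
{"name": "servo_tool", "arguments": {"targets": [[0.004,0,-0.0006,0,0,0],[0.007,0,-0.0006,0,0,0],[0.01,0,-0.0006,0,0,0],[0.013,0,-0.0006,0,0,0],[0.016,0,-0.0006,0,0,0],[0.019,0,-0.0006,0,0,0]]}}

```text
t: 8.0
tool_pos: [0.486, 0.0961, 0.2017]
tcp_rot: [2.049, 0.329, -2.043]
ft_force: [-1.1, -2.0, 1.2]
gripper_width: 0.0214
```

```bash
python3 -c "
from h import *
st()
for n in('wrist',): 
  im,i=shot(n,n+'8.png')
  cv2.imwrite('pics/w8c.png',cv2.resize(cv2.imread('pics/wrist8.png')[150:270,260:380],None,fx=5,fy=5,interpolation=cv2.INTER_CUBIC)) 
"
```

```text
t 8.0 p [0.486  0.0961 0.2017] rot [ 2.0486  0.3286 -2.0431] F [-1.1 -2.   1.2] w 0.0214 q [ 0.06  0.23  1.76 -0.    1.15  1.31]
```

View pics/w8c.png

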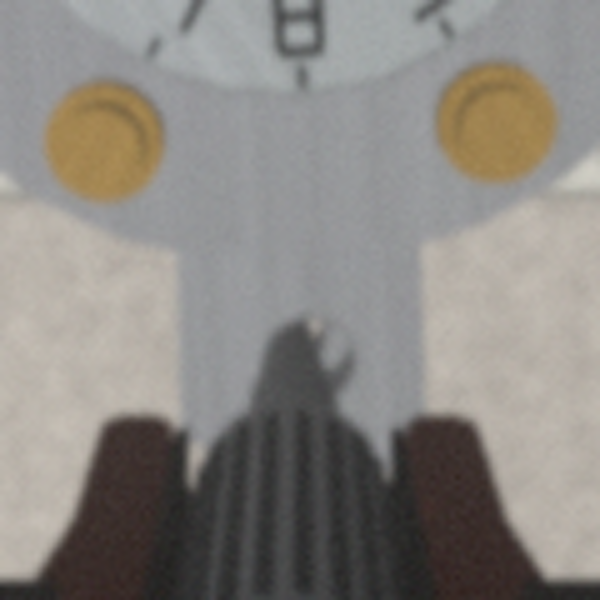

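Request:
{"name": "servo_tool", "arguments": {"targets": [[0.003,-0.0003,0,0,0,0],[0.006,-0.0006,0,0,0,0],[0.009,-0.001,0,0,0,0],[0.012,-0.0013,0,0,0,0],[0.015,-0.0016,0,0,0,0],[0.018,-0.002,0,0,0,0],[0.018,-0.002,0,0,0,0]]}}

```text
t: 8.75
tool_pos: [0.4846, 0.0973, 0.1833]
tcp_rot: [2.046, 0.328, -2.044]
ft_force: [-1.7, -4.9, -2.3]
gripper_width: 0.0216
```

```bash
python3 -c "
from h import *
st()
"
```

```text
t 8.75 p [0.4846 0.0973 0.1833] rot [ 2.0461  0.3277 -2.0444] F [-1.7 -4.9 -2.3] w 0.0216 q [ 0.06  0.25  1.78 -0.01  1.11  1.31]
```

Request:
{"name": "servo_tool", "arguments": {"targets": [[0.003,0,0,0,0,0],[0.006,0,0,0,0,0],[0.009,0,0,0,0,0],[0.012,0,0,0,0,0],[0.012,0,0,0,0,0]]}}

```text
t: 9.25
tool_pos: [0.484, 0.0972, 0.1712]
tcp_rot: [2.045, 0.328, -2.046]
ft_force: [-2.4, -6.7, -1.2]
gripper_width: 0.0216
```

```bash
python3 -c "
from h import *
st()
for n in('wrist',): 
  im,i=shot(n,n+'9.png')
"
```

```text
t 9.25 p [0.484  0.0972 0.1712] rot [ 2.0449  0.3279 -2.0458] F [-2.4 -6.7 -1.2] w 0.0216 q [ 0.06  0.26  1.8  -0.    1.08  1.31]
```

View pics/wrist9.png

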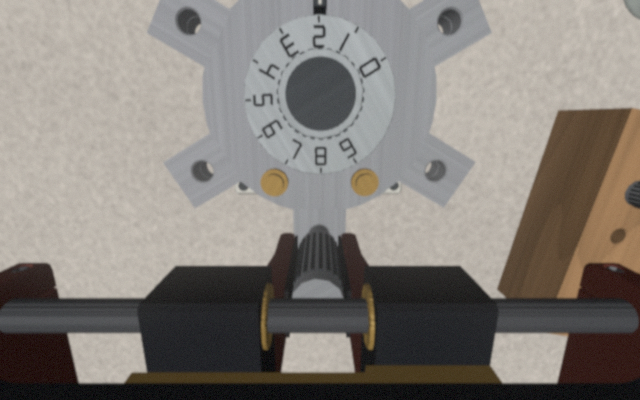

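Request:
{"name": "servo_tool", "arguments": {"targets": [[0.003,0,0,0,0,0],[0.006,0,0,0,0,0],[0.009,0,0,0,0,0],[0.012,0,0,0,0,0],[0.015,0,0,0,0,0],[0.015,0,0,0,0,0]]}}

```text
t: 9.9
tool_pos: [0.4839, 0.0971, 0.1562]
tcp_rot: [2.044, 0.328, -2.046]
ft_force: [-3.8, -7.0, -1.0]
gripper_width: 0.0213
```

```bash
python3 -c "
from h import *
st()
"
```

```text
t 9.9 p [0.4839 0.0971 0.1562] rot [ 2.0445  0.3279 -2.046 ] F [-3.8 -7.  -1. ] w 0.0213 q [ 0.06  0.28  1.82 -0.01  1.04  1.31]
```

Request:
{"name": "servo_tool", "arguments": {"targets": [[0.003,0,0,0,0,0],[0.005,0,0,0,0,0],[0.007,0,0,0,0,0],[0.008,0,0,0,0,0],[0.009,0,0,0,0,0],[0.009,0,0,0,0,0]]}}

```text
t: 10.5
tool_pos: [0.4839, 0.097, 0.148]
tcp_rot: [2.044, 0.328, -2.046]
ft_force: [-6.4, -8.3, 7.2]
gripper_width: 0.0216
```

```bash
python3 -c "
from h import *
st()
"
```

```text
t 10.5 p [0.4839 0.097  0.148 ] rot [ 2.0445  0.3278 -2.0456] F [-6.4 -8.3  7.2] w 0.0216 q [ 0.06  0.29  1.82 -0.01  1.02  1.31]
```

Request:
{"name": "servo_tool", "arguments": {"targets": [[0.001,0,0,0,0,0],[0.002,0,0,0,0,0],[0.002,0,0,0,0,0]]}}

```text
t: 10.8
tool_pos: [0.4842, 0.0969, 0.1477]
tcp_rot: [2.045, 0.328, -2.045]
ft_force: [-10.1, -9.1, 24.5]
gripper_width: 0.0215
```

Request:
{"name": "servo_tool", "arguments": {"targets": [[-0.001,0,0,0,0,0],[-0.002,0,0,0,0,0],[-0.002,0,0,0,0,0],[-0.002,0,0,0,0,0],[-0.002,0,0,0,0,0],[-0.002,0,0,0,0,0]], "fingers": 0.5}}

```text
t: 11.4
tool_pos: [0.4857, 0.0984, 0.1478]
tcp_rot: [2.049, 0.329, -2.043]
ft_force: [0.5, -0.6, -0.9]
gripper_width: 0.0441
```

```bash
python3 -c "
from h import *
st();shot('wrist','w10.png')
"
```

```text
t 11.4 p [0.4857 0.0984 0.1478] rot [ 2.0495  0.3295 -2.0433] F [ 0.5 -0.6 -0.9] w 0.0441 q [ 0.06  0.3   1.82 -0.    1.02  1.31]
```

View pics/w10.png

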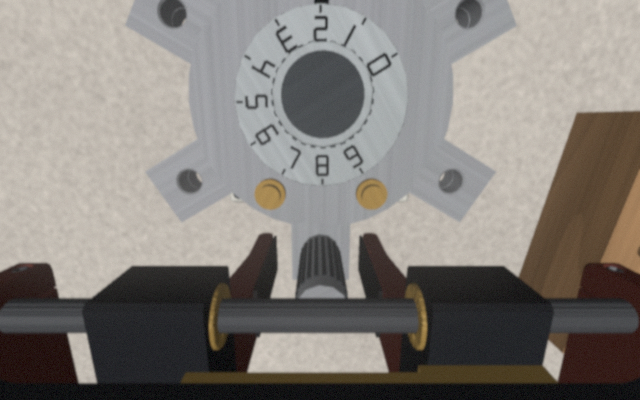

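Request:
{"name": "servo_tool", "arguments": {"targets": [[-0.03,0,0,0,0,0],[-0.07,0,0,0,0,0],[-0.11,0,0,0,0,0],[-0.15,0,-0.01,0,0,0],[-0.18,0.002,-0.02,0,0,0],[-0.18,0.002,-0.02,0,0,0],[-0.18,0.002,-0.02,0,0,0],[-0.18,0.002,-0.02,0,0,0]]}}

```text
t: 12.25
tool_pos: [0.5034, 0.103, 0.3264]
tcp_rot: [2.047, 0.33, -2.046]
ft_force: [0.0, -0.3, -0.5]
gripper_width: 0.0437
```

```bash
python3 - <<'E'
from h import *
st()
im,i=shot('wrist','w11.png')
import json;json.dump({k:np.array(i[k]).tolist() for k in i if k in('fx','fy','cx','cy','R','t')},open('w11.json','w'))
c=proj(i,[.5607,.1213,.133]).astype(int);print(c)
im=cv2.imread('pics/w11.png');v0=max(c[1]-100,0);print(v0,c[0]-110)
cv2.imwrite('pics/w11c.png',cv2.resize(im[v0:v0+200,c[0]-110:c[0]+110],None,fx=3,fy=3,interpolation=cv2.INTER_CUBIC))
E
```

```text
t 12.25 p [0.5034 0.103  0.3264] rot [ 2.0466  0.3295 -2.0463] F [ 0.  -0.3 -0.5] w 0.0437 q [ 0.07  0.15  1.54 -0.    1.45  1.32]
[318 128]
28 208
```

View pics/w11c.png

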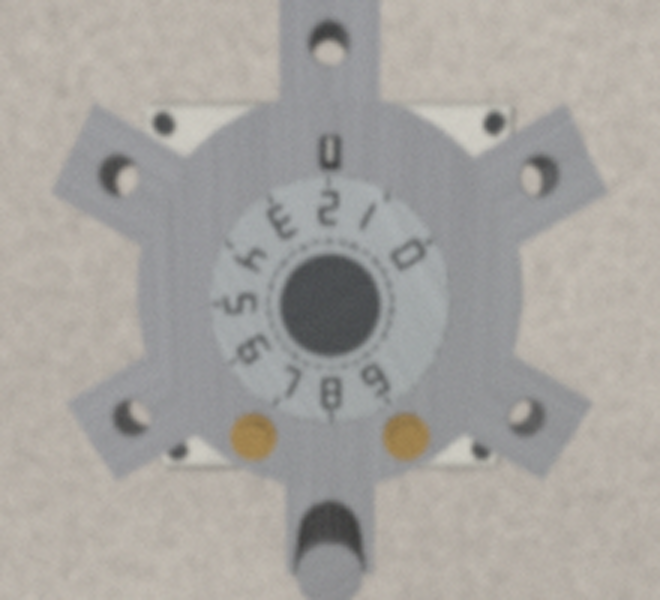

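View pics/w11.png

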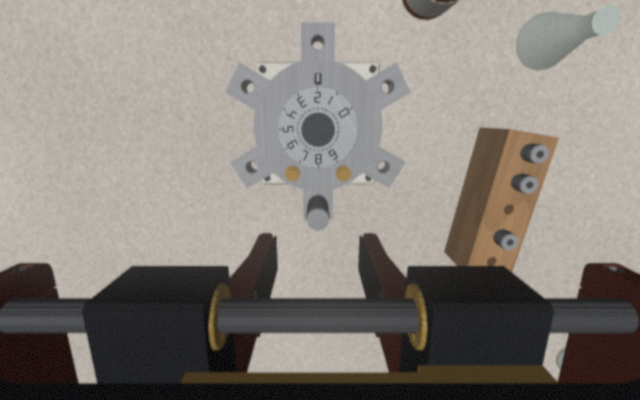

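```bash
python3 - <<'E'
from h import *
import json
from scipy.optimize import least_squares
i=json.load(open('w11.json'))
H=np.array([(329,43),(541,175),(525,416),(132,416),(119,175)])/3+[208,28]
P=np.array([plane(i,u,v,.133)[:2] for u,v in H])
k=np.array([0,1,2,4,5])
f=lambda p:(np.c_[p[0]+.084*np.cos(p[2]-k*np.pi/3),p[1]+.084*np.sin(p[2]-k*np.pi/3)]-P).ravel()
r=least_squares(f,[.567,.116,.2]);p=r.x;print(np.round(p,4),np.round(r.fun*1000,1))
for j in range(6): print(j+1,np.round([p[0]+.084*np.cos(p[2]-j*np.pi/3),p[1]+.084*np.sin(p[2]-j*np.pi/3)],4))
print([np.round(plane(i,u,v,.1)[:2],4) for u,v in((537,153),(526,183),(509,240))])
to(.504,-.1586,.2,-80.8)
E
```

```text
[0.561  0.1218 0.3209] [ 0.5  0.  -0.1  0.3 -0.2 -0.8 -0.4  0.3  0.1  0.2]
1 [0.6407 0.1483]
2 [0.6238 0.0661]
3 [0.544  0.0396]
4 [0.4812 0.0954]
5 [0.4982 0.1776]
6 [0.5779 0.2041]
[array([ 0.6151, -0.1358]), array([ 0.5784, -0.1406]), array([ 0.5049, -0.1551])]
t 12.3 p [0.5033 0.103  0.3262] rot [ 2.0461  0.3297 -2.0468] F [-0.4 -0.4  0.4] w 0.0437 q [ 0.07  0.15  1.54 -0.    1.45  1.32]
yaw -71.56 delta [0.1268 0.2481 0.082 ] rv [ 0.1612  0.0005 -0.0023] len 0.29
```

Request:
{"name": "servo_tool", "arguments": {"targets": [[0.02,0.03,0.01,0.02,0,0],[0.05,0.07,0.03,0.06,0,0],[0.08,0.12,0.05,0.1,0,-0.001],[0.11,0.17,0.07,0.13,0,-0.002],[0.127,0.215,0.082,0.161,0,-0.002],[0.127,0.248,0.082,0.161,0,-0.002],[0.127,0.248,0.082,0.161,0,-0.002],[0.127,0.248,0.082,0.161,0,-0.002]], "fingers": 0.7}}

```text
t: 13.1
tool_pos: [0.5048, -0.1592, 0.2]
tcp_rot: [2.14, 0.171, -2.139]
ft_force: [-0.2, -0.1, 0.2]
gripper_width: 0.0615
```

```bash
cat >> h.py <<'E'
def bolts(name,zs=.1,lim=(200,440)):
    """light heads on wood: report offset of each from TCP in tool axes"""
    s=st();im,i=shot('wrist',name);b=cv2.cvtColor(im,cv2.COLOR_RGB2BGR)
    hsv=cv2.cvtColor(b,cv2.COLOR_BGR2HSV);R=Ro.from_rotvec(s['tcp_rot']).as_matrix()
    m=((hsv[...,1]<70)&(hsv[...,2]>60)).astype(np.uint8)*255
    w=((hsv[...,1]>80)&(hsv[...,0]<25)).astype(np.uint8)*255;w[250:]=0
    c=max(cv2.findContours(w,cv2.RETR_EXTERNAL,cv2.CHAIN_APPROX_NONE)[0],key=cv2.contourArea)
    q=np.zeros_like(m);cv2.drawContours(q,[cv2.convexHull(c)],-1,255,-1);q=cv2.erode(q,np.ones((7,7)))
    m&=q
    for c in cv2.findContours(m,cv2.RETR_EXTERNAL,cv2.CHAIN_APPROX_NONE)[0]:
        if cv2.contourArea(c)<100: continue
        (u,v),r=cv2.minEnclosingCircle(c);p=plane(i,u,v,zs)
        print('px',np.round([u,v,r],1),'world',np.round(p,4),'tool',np.round(R.T@(p-s['tool_pos']),4))
    cc=cv2.minAreaRect(cv2.findContours(q,cv2.RETR_EXTERNAL,cv2.CHAIN_APPROX_NONE)[0][0]);print('blockrect',cc)
    return i
E
python3 -c "
from h import *
bolts('w12.png')"
```

```text
t 13.1 p [ 0.5048 -0.1592  0.2   ] rot [ 2.1402  0.1706 -2.1394] F [-0.2 -0.1  0.2] w 0.0615 q [-0.44  0.28  1.69  0.    1.17  0.98]
px [315.5 205.   15. ] world [ 0.5048 -0.157   0.1   ] tool [ 0.1    -0.002  -0.0003]
px [315.  113.3  15. ] world [ 0.5778 -0.1451  0.1   ] tool [ 0.1001 -0.0023 -0.0743]
px [315.   61.5  17. ] world [ 0.6148 -0.1393  0.1   ] tool [ 0.1001 -0.0022 -0.1117]
blockrect ((315.0, 141.5), (209.0, 72.0), 90.0)
```

View pics/w12.png

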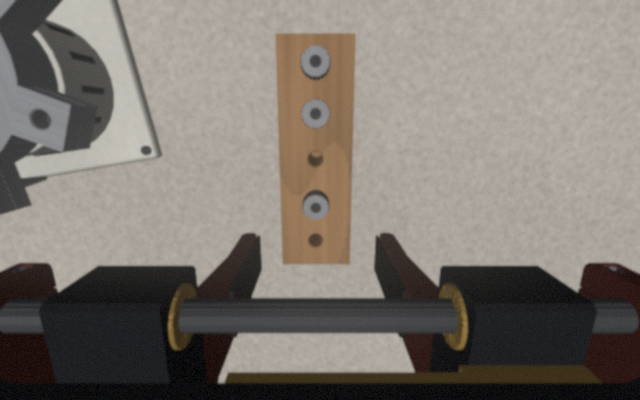

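Request:
{"name": "servo_tool", "arguments": {"targets": [[0.03,-0.002,-0.0005,0,0,0],[0.07,-0.002,-0.0005,0,0,0],[0.1,-0.002,-0.0005,0,0,0],[0.118,-0.002,-0.0005,0,0,0],[0.118,-0.002,-0.0005,0,0,0],[0.118,-0.002,-0.0005,0,0,0]]}}

```text
t: 13.75
tool_pos: [0.5063, -0.1549, 0.0841]
tcp_rot: [2.14, 0.174, -2.134]
ft_force: [0.3, -0.2, 0.1]
gripper_width: 0.0613
```

Request:
{"name": "servo_tool", "arguments": {"targets": [[0,0,0,0,0,0],[0,0,0,0,0,0],[0,0,0,0,0,0],[0,0,0,0,0,0],[0,0,0,0,0,0],[0,0,0,0,0,0],[0,0,0,0,0,0],[0,0,0,0,0,0]], "fingers": 0, "newtons": 40}}

```text
t: 14.55
tool_pos: [0.5065, -0.1566, 0.0838]
tcp_rot: [2.141, 0.171, -2.134]
ft_force: [-1.1, -0.5, 4.5]
gripper_width: 0.0208
```

```bash
python3 -c "
from h import *
st()"
```

```text
t 14.55 p [ 0.5065 -0.1566  0.0838] rot [ 2.1409  0.1713 -2.1336] F [-1.1 -0.5  4.5] w 0.0208 q [-0.43  0.43  1.81  0.    0.9   0.98]
```

Request:
{"name": "servo_tool", "arguments": {"targets": [[-0.02,0,0,0,0,0],[-0.05,0,0,0,0,0],[-0.09,0,0,0,0,0],[-0.13,0,0,0,0,0],[-0.15,0,0,0,0,0],[-0.15,0,0,0,0,0]]}}

```text
t: 15.15
tool_pos: [0.5078, -0.157, 0.2364]
tcp_rot: [2.145, 0.169, -2.127]
ft_force: [0.7, -0.6, -1.4]
gripper_width: 0.021
```

```bash
python3 -c "
from h import *
to(.544,.0396,.235,-80.8);im,i=shot('wrist','w13.png');cv2.imwrite('pics/w13c.png',cv2.resize(cv2.imread('pics/w13.png')[180:310,260:380],None,fx=5,fy=4.5))"
```

```text
t 15.15 p [ 0.5078 -0.157   0.2364] rot [ 2.1452  0.1687 -2.127 ] F [ 0.7 -0.6 -1.4] w 0.021 q [-0.43  0.24  1.65  0.    1.24  0.98]
yaw -80.78 delta [ 0.0012 -0.1883 -0.0672] rv [ 0.0003 -0.0082 -0.0039] len 0.2
```

View pics/w13c.png

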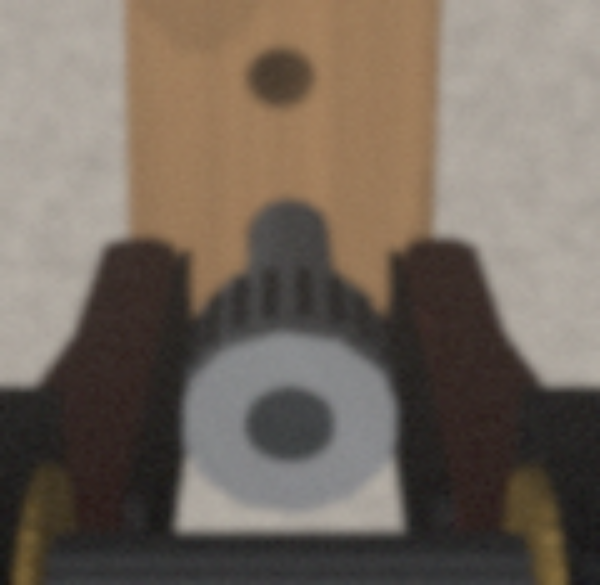

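Request:
{"name": "servo_tool", "arguments": {"targets": [[0,-0.03,-0.01,0,0,0],[0,-0.08,-0.03,0,-0.005,-0.003],[0,-0.13,-0.05,0,-0.005,-0.003],[0,-0.165,-0.065,0,-0.005,-0.003],[0,-0.188,-0.07,0,-0.005,-0.003],[0,-0.188,-0.07,0,-0.005,-0.003],[0,-0.188,-0.07,0,-0.005,-0.003]]}}

```text
t: 15.9
tool_pos: [0.5435, 0.0406, 0.2316]
tcp_rot: [2.131, 0.176, -2.144]
ft_force: [-0.0, 0.5, -0.8]
gripper_width: 0.021
```

```bash
python3 -c "
from h import *
to(.5466,.040,.188,-80.8);im,i=shot('wrist','w14.png');cv2.imwrite('pics/w14c.png',cv2.resize(cv2.imread('pics/w14.png')[150:310,240:400],None,fx=4.5,fy=3.7))"
```

```text
t 15.9 p [0.5435 0.0406 0.2316] rot [ 2.1313  0.1761 -2.1441] F [-0.   0.5 -0.8] w 0.021 q [-0.05  0.27  1.61  0.    1.26  1.36]
yaw -80.7 delta [ 0.0435  0.0012 -0.0032] rv [0.0018 0.0057 0.0025] len 0.044
```

View pics/w14c.png

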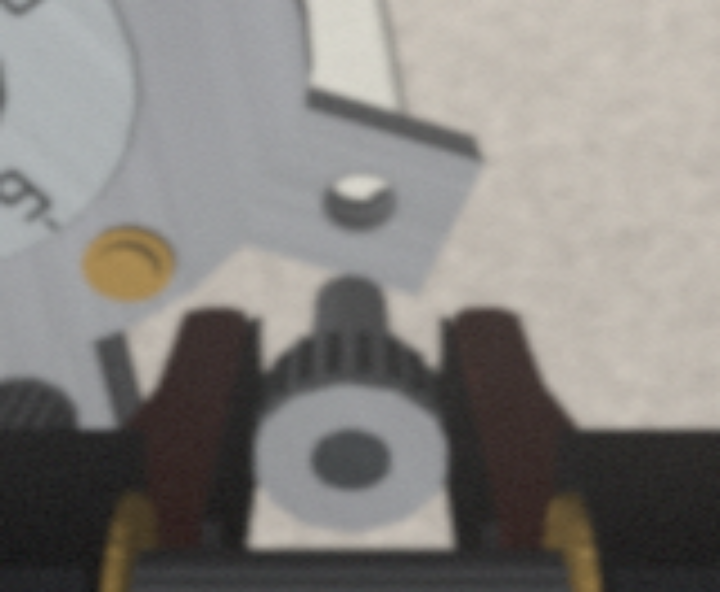

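```bash
cat >> h.py <<'E'
def rel(hp,bp,zh=.133,up=.016):
    s=arm.read_state();i=viewer.camera_info('wrist');R=Ro.from_rotvec(s['tcp_rot']).as_matrix()
    h=plane(i,*hp,zh);b=plane(i,*bp,s['tool_pos'][2]+up)
    print('hole world',np.round(h,4),'axis in tool',np.round(R.T@(b-s['tool_pos']),4),'hole-axis tool',np.round(R.T@(h-b),4), 'tilt',np.round(np.degrees(np.arcsin(R[:2,0])),2))
E
python3 -c "
from h import *
rel((320,204.6),(318,274))"
```

```text
hole world [0.5445 0.0384 0.133 ] axis in tool [-0.016   0.0001  0.0039] hole-axis tool [ 0.115   0.0017 -0.0048] tilt [-0.3   0.08]
```

Request:
{"name": "servo_tool", "arguments": {"targets": [[0.0,0.0008,-0.002,0,0,0],[0.015,0.0015,-0.0042,0,0,0],[0.028,0.0015,-0.0042,0,0,0],[0.037,0.0015,-0.0042,0,0,0],[0.037,0.0015,-0.0042,0,0,0],[0.037,0.0015,-0.0042,0,0,0]]}}

```text
t: 16.55
tool_pos: [0.549, 0.0395, 0.1965]
tcp_rot: [2.136, 0.174, -2.142]
ft_force: [0.1, 0.2, -2.1]
gripper_width: 0.0214
```

```bash
python3 -c "
from h import *
to(.5466,.040,.139,-80.8);im,i=shot('wrist','w15.png');cv2.imwrite('pics/w15c.png',cv2.resize(cv2.imread('pics/w15.png')[150:310,240:400],None,fx=4.5,fy=3.7))"
```

```text
t 16.55 p [0.549  0.0395 0.1965] rot [ 2.1358  0.1742 -2.1418] F [ 0.1  0.2 -2.1] w 0.0214 q [-0.05  0.32  1.65  0.    1.18  1.35]
yaw -80.81 delta [ 0.0575 -0.0008  0.0021] rv [-0.0002  0.0026  0.0024] len 0.058
```

View pics/w15c.png

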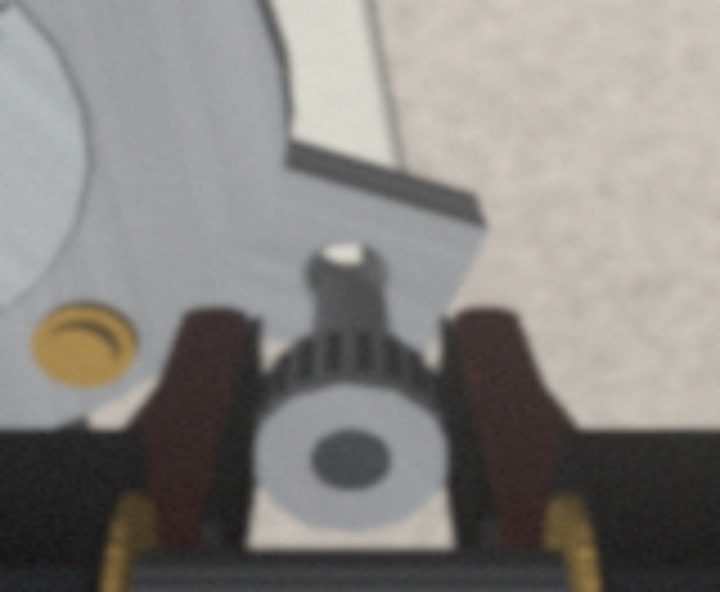

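```bash
python3 -c "
from h import *
rel((316.8,224.6),(318,274))
i=viewer.camera_info('wrist');s=arm.read_state();R=Ro.from_rotvec(s['tcp_rot']).as_matrix()
for k,r in((.052,3),(.047,5.5)):
  for zz in(.0026,.0039): print(k,zz,(proj(i,s['tool_pos']+R@[k,0.0003,zz-r/1000])-[240,150])*[4.5,3.7])
"
```

```text
hole world [0.5443 0.0397 0.133 ] axis in tool [-0.016   0.0001  0.0039] hole-axis tool [ 0.0799 -0.0009  0.001 ] tilt [-0.11  0.11]
0.052 0.0026 [352.47574111 269.26739019]
0.052 0.0039 [352.46911569 275.84391484]
0.047 0.0026 [352.52965626 264.83006813]
0.047 0.0039 [352.5227836  271.57723655]
```

Request:
{"name": "servo_tool", "arguments": {"targets": [[0.004,-0.0009,0.0015,0,0,0],[0.01,-0.0009,0.0015,0,0,0],[0.015,-0.0009,0.0015,0,0,0],[0.02,-0.0009,0.0015,0,0,0],[0.024,-0.0009,0.0015,0,0,0],[0.024,-0.0009,0.0015,0,0,0]]}}

```text
t: 17.2
tool_pos: [0.5472, 0.0404, 0.1719]
tcp_rot: [2.135, 0.175, -2.142]
ft_force: [0.2, -0.4, -1.1]
gripper_width: 0.0212
```

```bash
python3 -c "
from h import *
st();im,i=shot('wrist','w16.png');cv2.imwrite('pics/w16c.png',cv2.resize(cv2.imread('pics/w16.png')[150:310,240:400],None,fx=4.5,fy=3.7))"
```

```text
t 17.2 p [0.5472 0.0404 0.1719] rot [ 2.1352  0.1746 -2.1419] F [ 0.2 -0.4 -1.1] w 0.0212 q [-0.05  0.34  1.68  0.    1.12  1.36]
```

View pics/w16c.png

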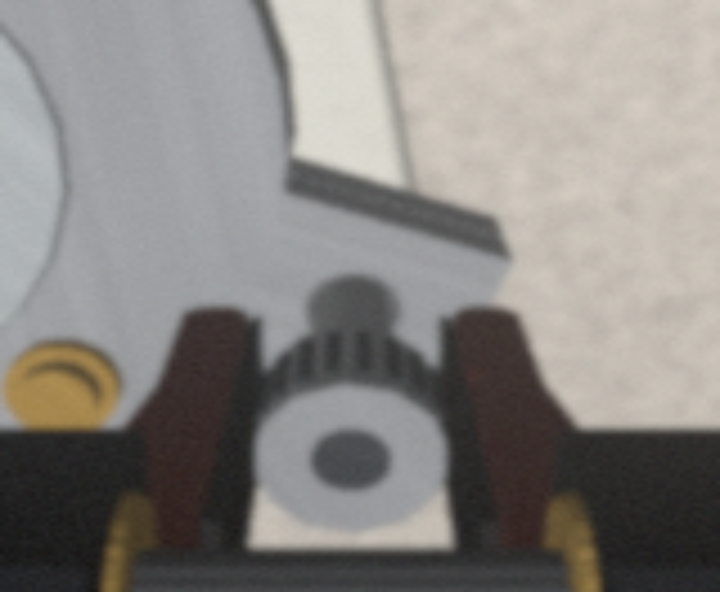

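Request:
{"name": "servo_tool", "arguments": {"targets": [[0.006,0,0,0,0,0],[0.012,0,0,0,0,0],[0.018,0,0,0,0,0],[0.024,0,0,0,0,0],[0.029,0,0,0,0,0],[0.032,0,0,0,0,0],[0.032,0,0,0,0,0]]}}

```text
t: 17.95
tool_pos: [0.5473, 0.0404, 0.1401]
tcp_rot: [2.136, 0.175, -2.142]
ft_force: [0.3, -0.9, -1.8]
gripper_width: 0.0211
```

Request:
{"name": "servo_tool", "arguments": {"targets": [[0,0,0,0,0,0],[0,0,0,0,0,0],[0,0,0,0,0,0],[0,0,0,0,0,0]], "fingers": 0.5}}

```text
t: 18.35
tool_pos: [0.5475, 0.0406, 0.1409]
tcp_rot: [2.137, 0.175, -2.14]
ft_force: [-0.5, 0.4, 0.2]
gripper_width: 0.0433
```

```bash
python3 -c "
from h import *
to(.5466,.040,.238,-80.8);im,i=shot('wrist','w17.png')"
```

```text
t 18.35 p [0.5475 0.0406 0.1409] rot [ 2.1367  0.1746 -2.1405] F [-0.5  0.4  0.2] w 0.0433 q [-0.05  0.38  1.71  0.    1.05  1.36]
yaw -80.79 delta [-0.0971  0.0002  0.0012] rv [0.0002 0.0016 0.0022] len 0.097
```

View pics/w17.png

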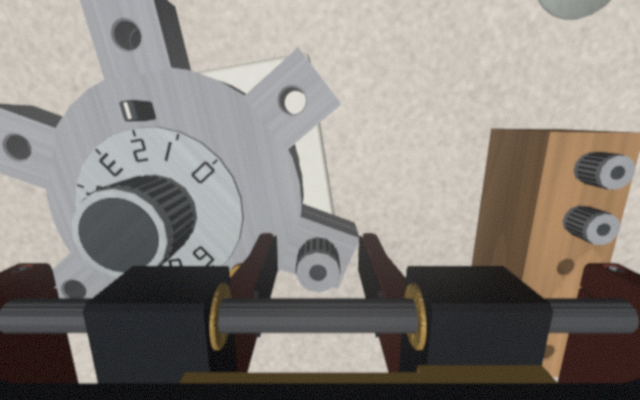

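Request:
{"name": "servo_tool", "arguments": {"targets": [[-0.04,0,0,0,0,0],[-0.08,0,0,0,0,0],[-0.1,0,0,0,0,0],[-0.1,0,0,0,0,0]], "fingers": 0.7}}

```text
t: 18.8
tool_pos: [0.55, 0.0403, 0.2441]
tcp_rot: [2.143, 0.174, -2.133]
ft_force: [-0.0, 1.0, 0.7]
gripper_width: 0.0615
```

```bash
python3 -c "
from h import *
to(.578,-.1455,.2,-80.8)"
```

```text
t 18.8 p [0.55   0.0403 0.2441] rot [ 2.1433  0.1737 -2.1329] F [-0.   1.   0.7] w 0.0615 q [-0.05  0.27  1.59  0.    1.28  1.36]
yaw -80.78 delta [0.044  0.1879 0.0024] rv [ 0.0003 -0.0049  0.0008] len 0.193
```

Request:
{"name": "servo_tool", "arguments": {"targets": [[0,0.04,0,0,0,0],[0,0.09,0.001,0,0,0],[0.02,0.14,0.002,0,-0.003,0],[0.044,0.17,0.0024,0,-0.003,0],[0.044,0.188,0.0024,0,-0.003,0],[0.044,0.188,0.0024,0,-0.003,0],[0.044,0.188,0.0024,0,-0.003,0]]}}

```text
t: 19.5
tool_pos: [0.5753, -0.1446, 0.1966]
tcp_rot: [2.134, 0.175, -2.145]
ft_force: [0.4, 0.0, 0.7]
gripper_width: 0.0615
```

```bash
python3 -c "
from h import *
bolts('w18.png')"
```

```text
t 19.5 p [ 0.5753 -0.1446  0.1966] rot [ 2.1337  0.1749 -2.1446] F [0.4 0.  0.7] w 0.0615 q [-0.36  0.38  1.55  0.    1.22  1.05]
px [319.5 201.2  15.2] world [ 0.5794 -0.145   0.1   ] tool [ 0.0965  0.0014 -0.0045]
px [320.  156.5  14.8] world [ 0.6157 -0.1395  0.1   ] tool [ 0.0963  0.0017 -0.0412]
blockrect ((320.0, 187.0), (118.0, 68.0), 90.0)
```

View pics/w18.png

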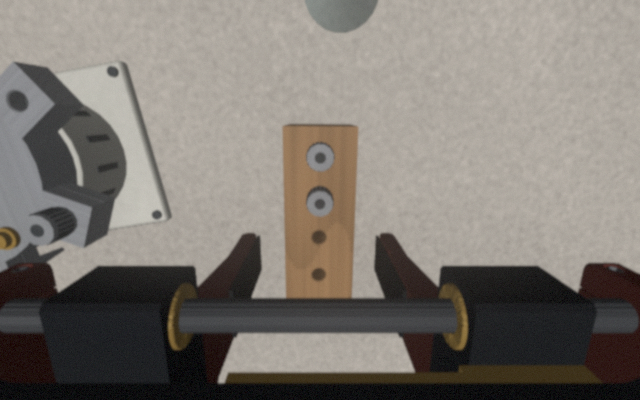

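Request:
{"name": "servo_tool", "arguments": {"targets": [[0.03,0.0012,-0.003,0,0,0],[0.07,0.0012,-0.003,0,0,0],[0.1,0.0012,-0.003,0,0,0],[0.114,0.0012,-0.003,0,0,0],[0.114,0.0012,-0.003,0,0,0],[0.114,0.0012,-0.003,0,0,0]]}}

```text
t: 20.15
tool_pos: [0.5789, -0.1456, 0.0836]
tcp_rot: [2.134, 0.175, -2.141]
ft_force: [0.4, 0.1, 1.0]
gripper_width: 0.0611
```

Request:
{"name": "servo_tool", "arguments": {"targets": [[0,0,0,0,0,0],[0,0,0,0,0,0],[0,0,0,0,0,0],[0,0,0,0,0,0],[0,0,0,0,0,0],[0,0,0,0,0,0],[0,0,0,0,0,0],[0,0,0,0,0,0]], "fingers": 0, "newtons": 40}}

```text
t: 20.95
tool_pos: [0.5779, -0.1462, 0.0824]
tcp_rot: [2.133, 0.174, -2.144]
ft_force: [-0.2, -0.4, 3.3]
gripper_width: 0.0211
```

```bash
python3 -c "
from h import *
st()"
```

```text
t 20.95 p [ 0.5779 -0.1462  0.0824] rot [ 2.1331  0.1741 -2.1439] F [-0.2 -0.4  3.3] w 0.0211 q [-0.36  0.51  1.66 -0.    0.98  1.05]
```

Bolt 2 is gripped. I'll lift it and move to hole 2 at (0.6238, 0.0661).

Request:
{"name": "servo_tool", "arguments": {"targets": [[-0.02,0,0,0,0,0],[-0.05,0,0,0,0,0],[-0.09,0,0,0,0,0],[-0.13,0,0,0,0,0],[-0.155,0,0,0,0,0],[-0.155,0,0,0,0,0]]}}

```text
t: 21.55
tool_pos: [0.5811, -0.1472, 0.2411]
tcp_rot: [2.139, 0.171, -2.135]
ft_force: [-0.2, -0.9, -0.7]
gripper_width: 0.0209
```

```bash
cat >> h.py <<'E'
def held(name):
    im,i=shot('wrist',name);g=cv2.cvtColor(im,cv2.COLOR_RGB2GRAY)
    cv2.imwrite('pics/c'+name,cv2.resize(cv2.imread('pics/'+name)[150:310,240:400],None,fx=4.5,fy=3.7))
E
python3 -c "
from h import *
to(.625,.0665,.235,-80.8);held('w19.png')"
```

```text
t 21.55 p [ 0.5811 -0.1472  0.2411] rot [ 2.1388  0.1708 -2.1352] F [-0.2 -0.9 -0.7] w 0.0209 q [-0.36  0.34  1.49 -0.    1.31  1.05]
yaw -80.79 delta [ 0.0059 -0.2039 -0.0775] rv [ 0.0002 -0.0016 -0.0015] len 0.218
```

View pics/cw19.png

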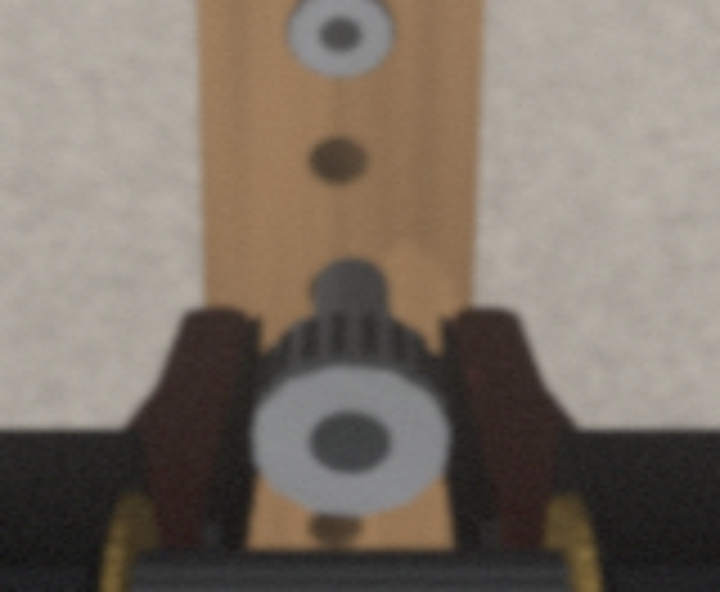

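Request:
{"name": "servo_tool", "arguments": {"targets": [[0,-0.03,-0.01,0,0,0],[0,-0.08,-0.03,0,0,0],[0,-0.13,-0.05,0,-0.001,-0.001],[0,-0.175,-0.07,0,-0.001,-0.001],[0.005,-0.204,-0.0775,0,-0.001,-0.001],[0.005,-0.204,-0.0775,0,-0.001,-0.001],[0.005,-0.204,-0.0775,0,-0.001,-0.001]]}}

```text
t: 22.3
tool_pos: [0.621, 0.0681, 0.2297]
tcp_rot: [2.126, 0.177, -2.149]
ft_force: [0.0, -0.1, -1.5]
gripper_width: 0.0208
```

```bash
python3 -c "
from h import *
to(.6248,.0663,.19,-80.8);held('w20.png')"
```

```text
t 22.3 p [0.621  0.0681 0.2297] rot [ 2.1263  0.1772 -2.1489] F [ 0.  -0.1 -1.5] w 0.0208 q [-0.    0.39  1.44  0.    1.32  1.41]
yaw -80.67 delta [ 0.0397  0.0025 -0.0039] rv [0.0023 0.0103 0.0034] len 0.04
```

View pics/cw20.png

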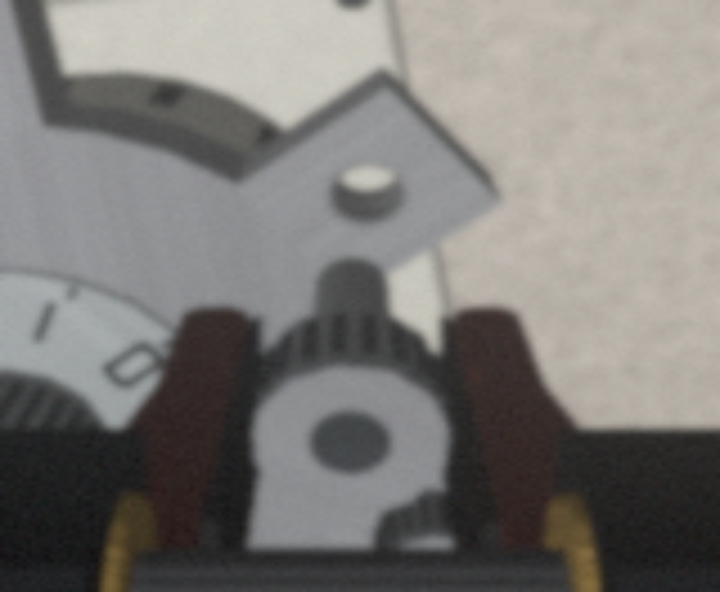

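```bash
python3 -c "
from h import *
rel((321.6,201.9),(317.6,268.9),up=.0176)"
```

```text
hole world [0.6245 0.0648 0.133 ] axis in tool [-0.0176 -0.0001  0.0003] hole-axis tool [ 0.1149  0.0032 -0.004 ] tilt [-0.56  0.09]
```

Request:
{"name": "servo_tool", "arguments": {"targets": [[0.0,0.0015,-0.002,0,0,0],[0.015,0.003,-0.004,0,0,0],[0.028,0.003,-0.004,0,0,0],[0.036,0.003,-0.004,0,0,0],[0.036,0.003,-0.004,0,0,0],[0.036,0.003,-0.004,0,0,0]]}}

```text
t: 22.95
tool_pos: [0.6264, 0.0651, 0.1958]
tcp_rot: [2.131, 0.175, -2.147]
ft_force: [0.3, -0.1, -0.3]
gripper_width: 0.0209
```

```bash
python3 -c "
from h import *
to(.6248,.0663,.139,-80.8);held('w21.png')"
```

```text
t 22.95 p [0.6264 0.0651 0.1958] rot [ 2.1314  0.1752 -2.1466] F [ 0.3 -0.1 -0.3] w 0.0209 q [-0.01  0.43  1.47  0.    1.25  1.4 ]
yaw -80.8 delta [ 0.0568 -0.0013  0.001 ] rv [0.     0.0068 0.0034] len 0.057
```

View pics/cw21.png

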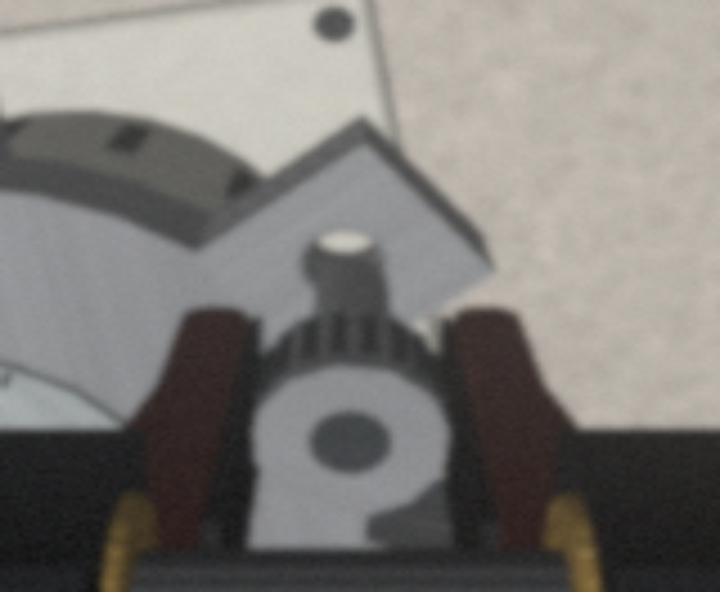

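```bash
python3 -c "
from h import *
rel((316.6,220.5),(317.6,268.9),up=.0176)"
```

```text
hole world [0.6247 0.066  0.133 ] axis in tool [-0.0176 -0.0001  0.0003] hole-axis tool [ 0.081  -0.0008  0.0013] tilt [-0.35  0.13]
```

Request:
{"name": "servo_tool", "arguments": {"targets": [[0.004,-0.001,0.001,0,0,0],[0.01,-0.001,0.001,0,0,0],[0.015,-0.001,0.001,0,0,0],[0.02,-0.001,0.001,0,0,0],[0.024,-0.001,0.001,0,0,0],[0.024,-0.001,0.001,0,0,0]]}}

```text
t: 23.6
tool_pos: [0.6248, 0.0661, 0.1714]
tcp_rot: [2.131, 0.175, -2.147]
ft_force: [0.2, 0.8, -1.6]
gripper_width: 0.0213
```

```bash
python3 -c "
from h import *
st();held('w22.png')"
```

```text
t 23.6 p [0.6248 0.0661 0.1714] rot [ 2.1307  0.1755 -2.1471] F [ 0.2  0.8 -1.6] w 0.0213 q [-0.01  0.45  1.5   0.    1.2   1.4 ]
```

View pics/cw22.png

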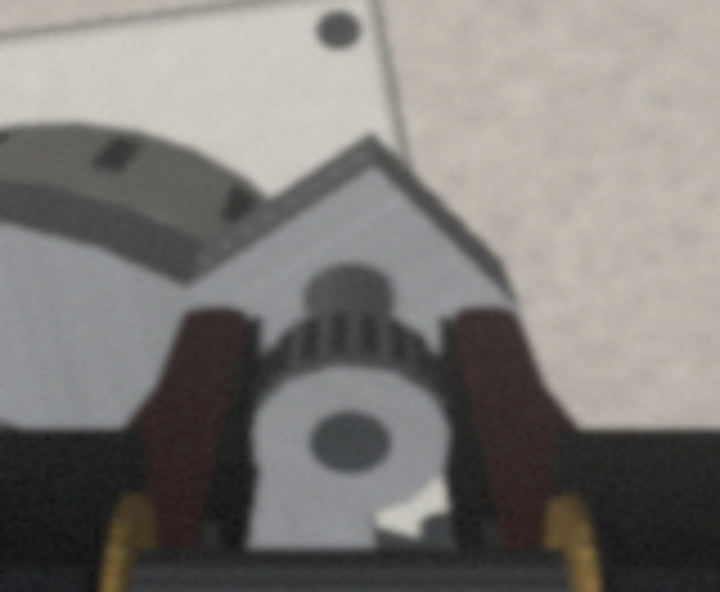

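Request:
{"name": "servo_tool", "arguments": {"targets": [[0.006,0,0,0,0,0],[0.012,0,0,0,0,0],[0.018,0,0,0,0,0],[0.024,0,0,0,0,0],[0.029,0,0,0,0,0],[0.032,0,0,0,0,0],[0.032,0,0,0,0,0]]}}

```text
t: 24.35
tool_pos: [0.6248, 0.0662, 0.1397]
tcp_rot: [2.131, 0.175, -2.147]
ft_force: [0.5, 0.8, -0.6]
gripper_width: 0.021
```

Request:
{"name": "servo_tool", "arguments": {"targets": [[0,0,0,0,0,0],[0,0,0,0,0,0],[0,0,0,0,0,0],[0,0,0,0,0,0]], "fingers": 0.5}}

```text
t: 24.75
tool_pos: [0.6254, 0.0662, 0.1406]
tcp_rot: [2.133, 0.175, -2.145]
ft_force: [0.4, 1.1, -0.1]
gripper_width: 0.0436
```

Request:
{"name": "servo_tool", "arguments": {"targets": [[-0.03,0,0,0,0,0],[-0.07,0,0,0,0,0],[-0.1,0,0,0,0,0],[-0.1,0,0,0,0,0]]}}

```text
t: 25.15
tool_pos: [0.629, 0.066, 0.2456]
tcp_rot: [2.142, 0.175, -2.135]
ft_force: [0.3, -0.3, 1.0]
gripper_width: 0.0438
```

```bash
python3 -c "
from h import *
to(.6155,-.139,.2,-80.8);shot('wrist','w23.png')"
```

```text
t 25.15 p [0.629  0.066  0.2456] rot [ 2.1419  0.1745 -2.1351] F [ 0.3 -0.3  1. ] w 0.0438 q [-0.01  0.39  1.41  0.    1.34  1.4 ]
yaw -80.78 delta [0.0451 0.2003 0.0463] rv [ 0.0003 -0.0033  0.0018] len 0.21
```

View pics/w23.png

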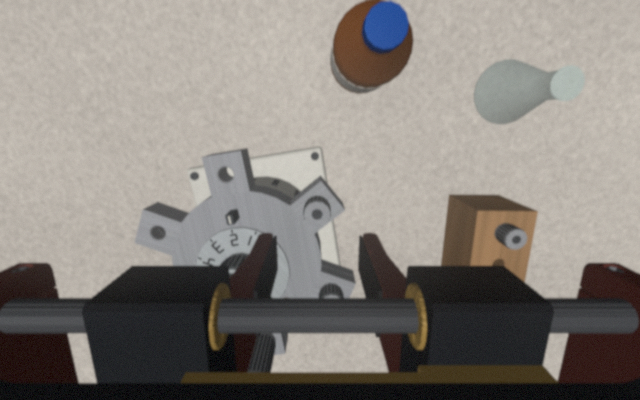

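Request:
{"name": "servo_tool", "arguments": {"targets": [[0,0.04,0.01,0,0,0],[0,0.08,0.02,0,0,0],[0.01,0.12,0.03,0,-0.002,0.001],[0.03,0.16,0.04,0,-0.002,0.001],[0.045,0.2,0.046,0,-0.002,0.001],[0.045,0.2,0.046,0,-0.002,0.001],[0.045,0.2,0.046,0,-0.002,0.001],[0.045,0.2,0.046,0,-0.002,0.001]], "fingers": 0.7}}

```text
t: 26.0
tool_pos: [0.6118, -0.1376, 0.1944]
tcp_rot: [2.129, 0.176, -2.148]
ft_force: [-0.0, -0.7, 0.6]
gripper_width: 0.0613
```

```bash
python3 -c "
from h import *
bolts('w24.png')"
```

```text
t 26.0 p [ 0.6118 -0.1376  0.1944] rot [ 2.129   0.1756 -2.1482] F [-0.  -0.7  0.6] w 0.0613 q [-0.33  0.43  1.47 -0.    1.25  1.08]
px [321.  200.8  15.3] world [ 0.6167 -0.1391  0.1   ] tool [ 0.0944  0.0026 -0.0054]
blockrect ((320.9999694824219, 204.99996948242188), (65.99998474121094, 81.99998474121094), -0.0)
```

View pics/w24.png

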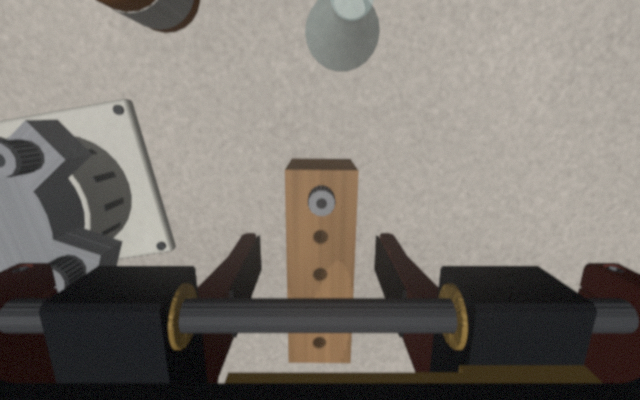

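Request:
{"name": "servo_tool", "arguments": {"targets": [[0.03,0.0022,-0.004,0,0,0],[0.07,0.0022,-0.004,0,0,0],[0.1,0.0022,-0.004,0,0,0],[0.112,0.0022,-0.004,0,0,0],[0.112,0.0022,-0.004,0,0,0],[0.112,0.0022,-0.004,0,0,0]]}}

```text
t: 26.65
tool_pos: [0.6166, -0.1398, 0.0842]
tcp_rot: [2.131, 0.174, -2.144]
ft_force: [1.1, 0.5, -0.3]
gripper_width: 0.0615
```

Request:
{"name": "servo_tool", "arguments": {"targets": [[0,0,0,0,0,0],[0,0,0,0,0,0],[0,0,0,0,0,0],[0,0,0,0,0,0],[0,0,0,0,0,0],[0,0,0,0,0,0],[0,0,0,0,0,0],[0,0,0,0,0,0]], "fingers": 0, "newtons": 40}}

```text
t: 27.45
tool_pos: [0.6155, -0.1402, 0.0831]
tcp_rot: [2.13, 0.174, -2.147]
ft_force: [-1.1, -0.3, 3.1]
gripper_width: 0.0213
```

```bash
python3 -c "
from h import *
st()"
```

```text
t 27.45 p [ 0.6155 -0.1402  0.0831] rot [ 2.1297  0.1739 -2.1469] F [-1.1 -0.3  3.1] w 0.0213 q [-0.33  0.55  1.57 -0.    1.03  1.08]
```

Request:
{"name": "servo_tool", "arguments": {"targets": [[-0.02,0,0,0,0,0],[-0.05,0,0,0,0,0],[-0.09,0,0,0,0,0],[-0.13,0,0,0,0,0],[-0.17,0,0,0,0,0],[-0.2,0,0,0,0,0],[-0.2,0,0,0,0,0]]}}

```text
t: 28.15
tool_pos: [0.6198, -0.1412, 0.2877]
tcp_rot: [2.137, 0.17, -2.137]
ft_force: [-0.5, 0.2, -0.9]
gripper_width: 0.0208
```

```bash
python3 -c "
from h import *
to(.5789,.2043,.27,-80.8);held('w25.png')"
```

```text
t 28.15 p [ 0.6198 -0.1412  0.2877] rot [ 2.1368  0.1702 -2.1367] F [-0.5  0.2 -0.9] w 0.0208 q [-0.33  0.36  1.34 -0.    1.44  1.08]
yaw -80.79 delta [ 0.0171 -0.3476 -0.015 ] rv [ 0.0002  0.0001 -0.0019] len 0.348
```

View pics/cw25.png

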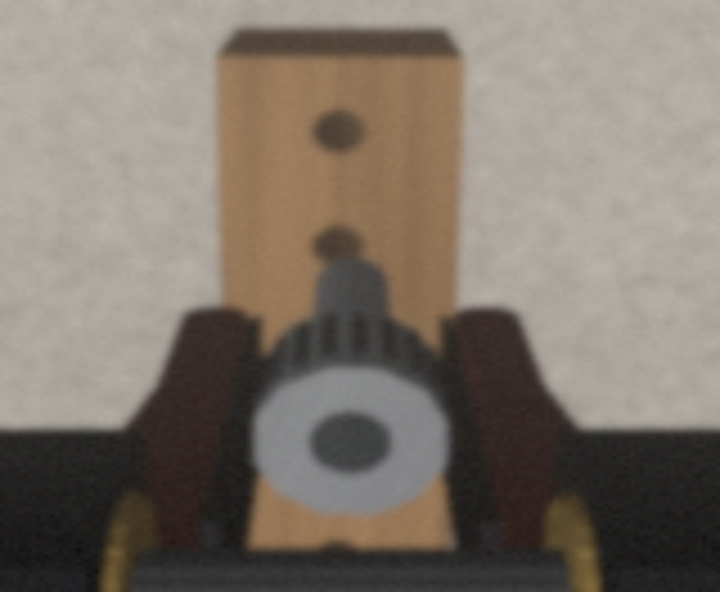

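Request:
{"name": "servo_tool", "arguments": {"targets": [[0,-0.03,0,0,0,0],[0,-0.08,0,0,0,0],[0,-0.13,0,0,0,0],[0,-0.18,-0.005,0,0,0],[0,-0.23,-0.01,0,0,0],[0,-0.28,-0.015,0,0,0],[0.005,-0.325,-0.015,0,0,0],[0.015,-0.348,-0.015,0,0,0]]}}

```text
t: 29.0
tool_pos: [0.5743, 0.2091, 0.2663]
tcp_rot: [2.126, 0.178, -2.149]
ft_force: [0.6, 0.0, -2.0]
gripper_width: 0.0211
```

Request:
{"name": "servo_tool", "arguments": {"targets": [[0,0,0,0,0,0],[0,0,0,0,0,0]]}}

```text
t: 29.2
tool_pos: [0.5748, 0.2053, 0.2662]
tcp_rot: [2.124, 0.174, -2.15]
ft_force: [0.4, 0.5, -0.4]
gripper_width: 0.0211
```

```bash
python3 -c "
from h import *
to(.5789,.2043,.23,-80.8);"
```

```text
t 29.2 p [0.5748 0.2053 0.2662] rot [ 2.1241  0.1739 -2.1499] F [ 0.4  0.5 -0.4] w 0.0211 q [0.23 0.35 1.42 0.   1.39 1.64]
yaw -80.71 delta [ 0.0362  0.0017 -0.0043] rv [0.0016 0.012  0.0012] len 0.036
```

Request:
{"name": "servo_tool", "arguments": {"targets": [[0.01,0.001,-0.002,0,0.003,0],[0.025,0.0015,-0.004,0,0.006,0],[0.036,0.0015,-0.004,0,0.006,0],[0.036,0.0015,-0.004,0,0.006,0],[0.036,0.0015,-0.004,0,0.006,0]]}}

```text
t: 29.7
tool_pos: [0.5801, 0.204, 0.2322]
tcp_rot: [2.136, 0.173, -2.142]
ft_force: [-0.2, -0.3, -1.1]
gripper_width: 0.0206
```

```bash
python3 -c "
from h import *
to(.5789,.2043,.195,-80.8);held('w26.png')"
```

```text
t 29.7 p [0.5801 0.204  0.2322] rot [ 2.1361  0.1732 -2.1421] F [-0.2 -0.3 -1.1] w 0.0206 q [0.22 0.37 1.46 0.   1.31 1.63]
yaw -80.85 delta [ 0.0372 -0.0004  0.001 ] rv [-0.0009  0.0026  0.0021] len 0.037
```

View pics/cw26.png

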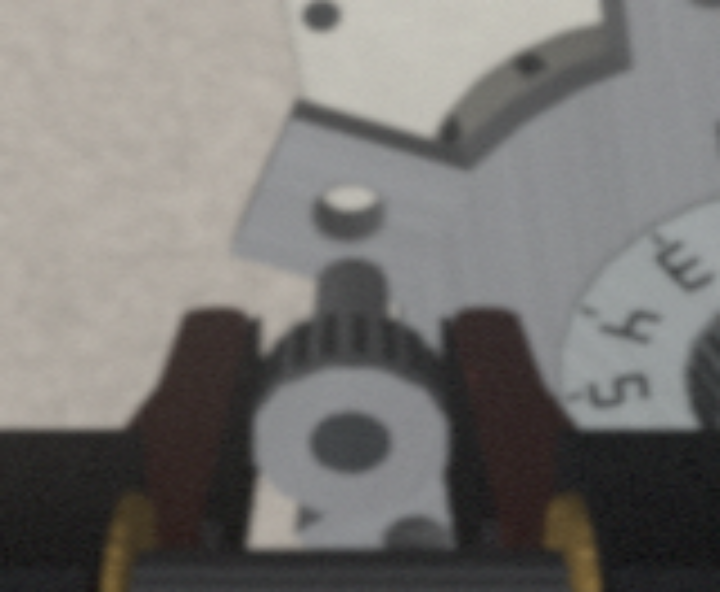

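```bash
python3 -c "
from h import *
rel((240+348/4.5,150+212/3.7),(317.6,268.9),up=.0176)"
```

```text
hole world [0.5785 0.2047 0.133 ] axis in tool [-0.0176 -0.0001  0.0003] hole-axis tool [ 0.1173 -0.0003  0.0013] tilt [-0.11  0.11]
```

Request:
{"name": "servo_tool", "arguments": {"targets": [[0.01,-0.0003,0.001,0,0,0],[0.02,-0.0003,0.001,0,0,0],[0.03,-0.0003,0.001,0,0,0],[0.037,-0.0003,0.001,0,0,0],[0.037,-0.0003,0.001,0,0,0],[0.037,-0.0003,0.001,0,0,0]]}}

```text
t: 30.35
tool_pos: [0.5788, 0.205, 0.1952]
tcp_rot: [2.136, 0.175, -2.141]
ft_force: [-0.1, 0.0, -1.4]
gripper_width: 0.0205
```

```bash
python3 -c "
from h import *
to(.5789,.2043,.139,-80.8);held('w27.png')"
```

```text
t 30.35 p [0.5788 0.205  0.1952] rot [ 2.1357  0.1746 -2.1413] F [-0.1  0.  -1.4] w 0.0205 q [0.23 0.4  1.51 0.   1.23 1.64]
yaw -80.78 delta [ 0.0562  0.0008 -0.0001] rv [0.0003 0.0025 0.0022] len 0.056
```

View pics/cw27.png

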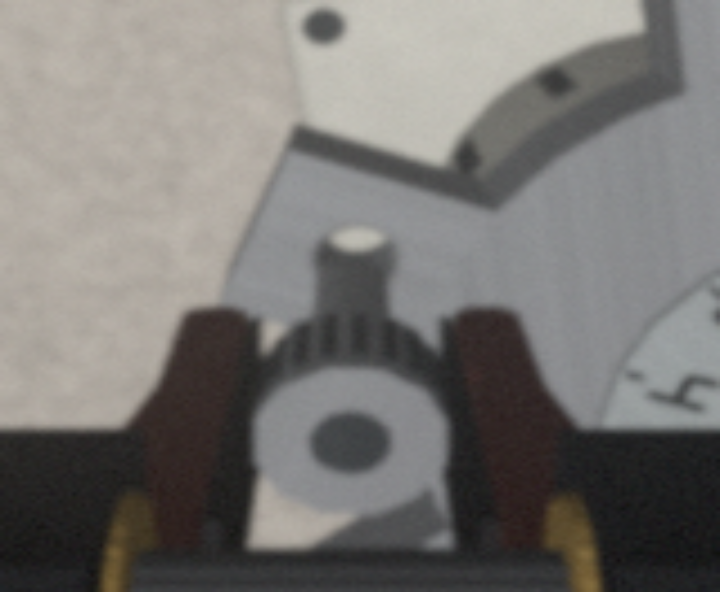

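Request:
{"name": "servo_tool", "arguments": {"targets": [[0.004,0.0007,0.0007,0,0,0],[0.01,0.0007,0.0007,0,0,0],[0.015,0.0007,0.0007,0,0,0],[0.02,0.0007,0.0007,0,0,0],[0.024,0.0007,0.0007,0,0,0],[0.024,0.0007,0.0007,0,0,0]]}}

```text
t: 31.0
tool_pos: [0.5777, 0.2041, 0.1706]
tcp_rot: [2.135, 0.174, -2.142]
ft_force: [0.1, -0.6, -1.6]
gripper_width: 0.0211
```

```bash
python3 -c "
from h import *
st();held('w28.png')"
```

```text
t 31.0 p [0.5777 0.2041 0.1706] rot [ 2.1346  0.1744 -2.1423] F [ 0.1 -0.6 -1.6] w 0.0211 q [0.23 0.43 1.54 0.   1.18 1.63]
```

View pics/cw28.png

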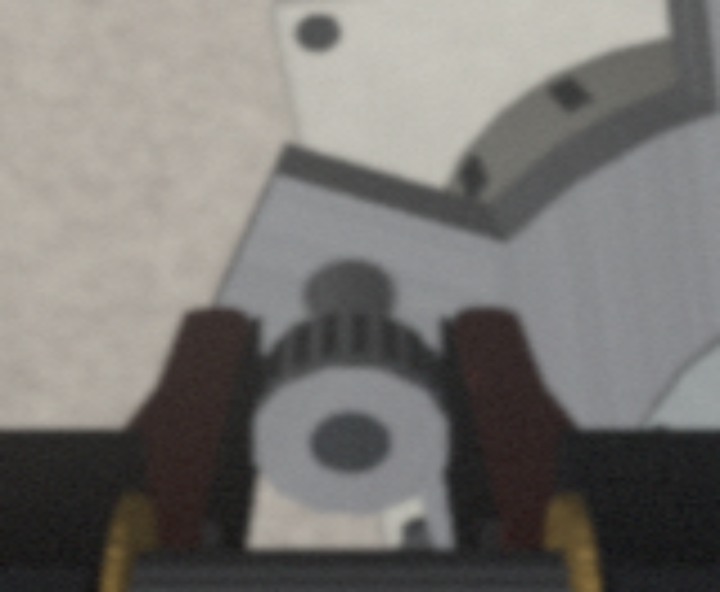

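Bolt 3 is in the hole. I'll lower it, release and rise.

Request:
{"name": "servo_tool", "arguments": {"targets": [[0.006,0,0,0,0,0],[0.012,0,0,0,0,0],[0.018,0,0,0,0,0],[0.024,0,0,0,0,0],[0.029,0,0,0,0,0],[0.031,0,0,0,0,0],[0.031,0,0,0,0,0]]}}

```text
t: 31.75
tool_pos: [0.5779, 0.2042, 0.14]
tcp_rot: [2.135, 0.174, -2.142]
ft_force: [-0.0, 0.3, -1.8]
gripper_width: 0.0212
```

Request:
{"name": "servo_tool", "arguments": {"targets": [[0,0,0,0,0,0],[0,0,0,0,0,0],[0,0,0,0,0,0],[0,0,0,0,0,0]], "fingers": 0.4}}

```text
t: 32.15
tool_pos: [0.5784, 0.2043, 0.1408]
tcp_rot: [2.137, 0.175, -2.14]
ft_force: [0.4, -0.1, -0.9]
gripper_width: 0.0347
```

Request:
{"name": "servo_tool", "arguments": {"targets": [[-0.03,0,0,0,0,0],[-0.07,0,0,0,0,0],[-0.11,0,0,0,0,0],[-0.11,0,0,0,0,0]]}}

```text
t: 32.55
tool_pos: [0.5822, 0.205, 0.2569]
tcp_rot: [2.149, 0.176, -2.13]
ft_force: [0.6, -0.1, -0.5]
gripper_width: 0.0353
```

```bash
python3 -c "
from h import *
to(.561,.1215,.25,40);shot('wrist','w29.png');shot('scene','s29.png')
im=cv2.imread('pics/s29.png');cv2.imwrite('pics/s29c.png',cv2.resize(im[150:320,260:450],None,fx=4,fy=3.5))"
```

```text
t 32.55 p [0.5822 0.205  0.2569] rot [ 2.1489  0.1765 -2.1296] F [ 0.6 -0.1 -0.5] w 0.0353 q [0.23 0.35 1.44 0.   1.35 1.63]
yaw -80.78 delta [0.0064 0.079  0.0343] rv [-2.108  -0.0087 -0.008 ] len 0.086
```

View pics/w29.png

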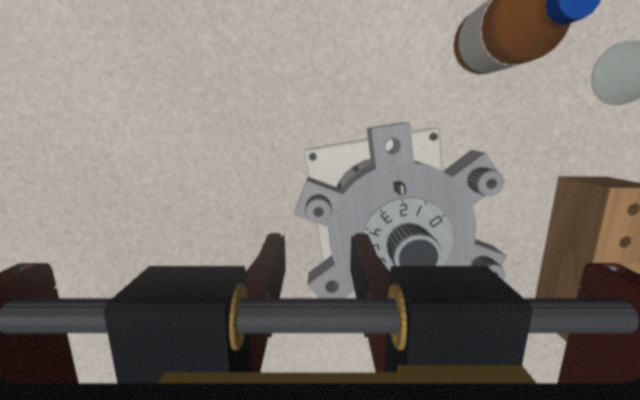

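View pics/s29c.png

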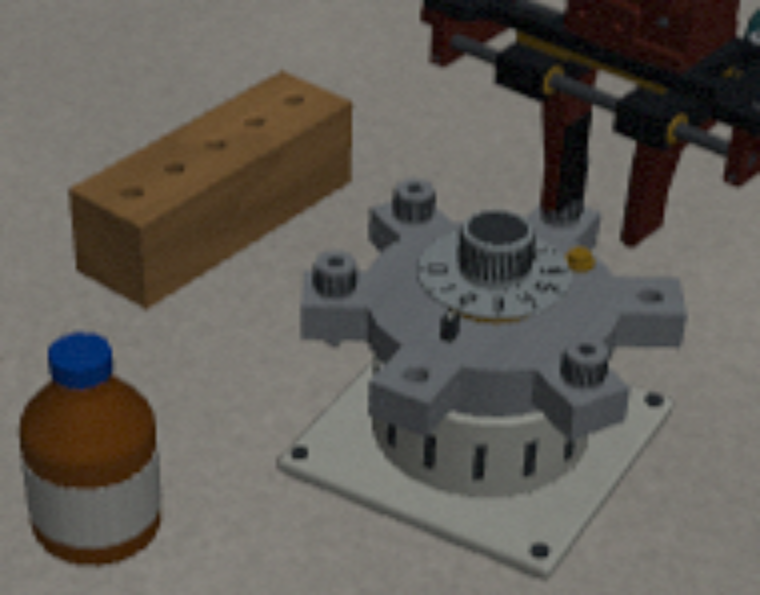

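Request:
{"name": "servo_tool", "arguments": {"targets": [[0,0.01,0.005,-0.1,0,0],[0,0.025,0.01,-0.25,0,0],[0,0.04,0.015,-0.4,0,0],[0,0.055,0.02,-0.55,0,0],[0,0.07,0.03,-0.7,0,0],[0.005,0.079,0.034,-0.85,0,0],[0.006,0.079,0.034,-1.0,0,0],[0.006,0.079,0.034,-1.15,0,0]], "fingers": 0.6}}

```text
t: 33.45
tool_pos: [0.5558, 0.1201, 0.242]
tcp_rot: [1.392, 1.083, -1.399]
ft_force: [-0.5, 0.1, 0.7]
gripper_width: 0.0526
```

```bash
python3 -c "
from h import *
to(.561,.1215,.25,0)"
```

```text
t 33.45 p [0.5558 0.1201 0.242 ] rot [ 1.3917  1.0834 -1.3992] F [-0.5  0.1  0.7] w 0.0526 q [0.09 0.3  1.55 0.   1.3  0.34]
yaw -14.59 delta [-0.008   0.0046 -0.0027] rv [-0.2546 -0.0007  0.0067] len 0.01
```

Request:
{"name": "servo_tool", "arguments": {"targets": [[-0.004,0.002,-0.001,-0.13,0,0.003],[-0.004,0.0046,-0.0027,-0.255,0,0.005],[-0.004,0.0046,-0.0027,-0.255,0,0.005],[-0.004,0.0046,-0.0027,-0.255,0,0.005]]}}

```text
t: 33.85
tool_pos: [0.5617, 0.122, 0.247]
tcp_rot: [1.216, 1.206, -1.215]
ft_force: [-0.6, -0.5, 0.1]
gripper_width: 0.053
```

```bash
python3 -c "
from h import *
to(.561,.1215,.1535,0);_,i=shot('wrist','w30.png')
print(proj(i,[.561,.1215,.1835]))"
```

```text
t 33.85 p [0.5617 0.122  0.247 ] rot [ 1.2161  1.206  -1.2149] F [-0.6 -0.5  0.1] w 0.053 q [0.09 0.3  1.53 0.   1.31 0.1 ]
yaw -0.48 delta [ 0.0935 -0.0007  0.0006] rv [-0.0083 -0.001   0.    ] len 0.093
[315.69205516 218.81984272]
```

View pics/w30.png

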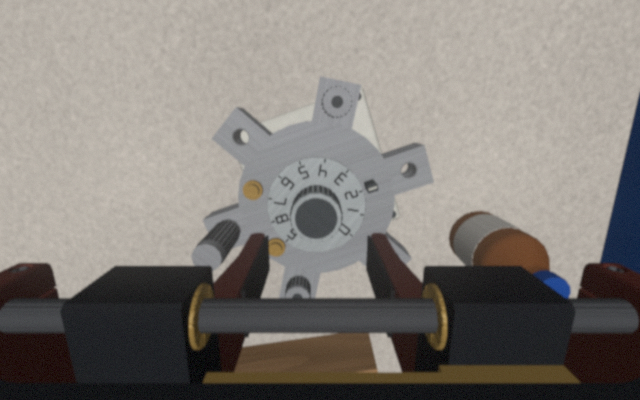

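Request:
{"name": "servo_tool", "arguments": {"targets": [[0.03,0,0,0,0,0],[0.06,0,0,0,0,0],[0.08,0,0,0,0,0],[0.09,0,0,0,0,0],[0.092,0,0,0,0,0],[0.092,0,0,0,0,0]]}}

```text
t: 34.5
tool_pos: [0.5632, 0.1222, 0.1566]
tcp_rot: [1.216, 1.205, -1.211]
ft_force: [0.6, -0.2, 1.4]
gripper_width: 0.0526
```

Request:
{"name": "servo_tool", "arguments": {"targets": [[0,0,0,0,0,0],[0,0,0,0,0,0],[0,0,0,0,0,0],[0,0,0,0,0,0]], "fingers": 0, "newtons": 20}}

```text
t: 34.9
tool_pos: [0.5604, 0.1223, 0.1571]
tcp_rot: [1.213, 1.209, -1.213]
ft_force: [-7.6, 0.6, 7.3]
gripper_width: 0.0378
```

```bash
python3 -c "
from h import *
to(.561,.1215,.1535,0)"
```

```text
t 34.9 p [0.5604 0.1223 0.1571] rot [ 1.2132  1.2087 -1.2134] F [-7.6  0.6  7.3] w 0.0378 q [0.09 0.39 1.64 0.   1.11 0.1 ]
yaw -0.29 delta [0.0036 0.0006 0.0008] rv [-0.0051 -0.0013  0.0014] len 0.004
```

Request:
{"name": "servo_tool", "arguments": {"targets": [[0,-0.002,0,0.1,0,0],[0,-0.002,0,0.22,0,0],[0,-0.002,0,0.34,0,0],[0,-0.002,0,0.46,0,0],[0,-0.002,0,0.58,0,0],[0,-0.002,0,0.7,0,0],[0,-0.002,0,0.82,0,0],[0,-0.002,0,0.94,0,0]]}}

```text
t: 35.7
tool_pos: [0.561, 0.122, 0.1572]
tcp_rot: [1.87, 0.598, -1.863]
ft_force: [-0.5, -1.5, 0.1]
gripper_width: 0.0378
```

```bash
python3 -c "
from h import *
to(.561,.1215,.1565,-120.3);shot('wrist','w31.png')"
```

```text
t 35.7 p [0.561  0.122  0.1572] rot [ 1.8696  0.5985 -1.8629] F [-0.5 -1.5  0.1] w 0.0378 q [0.09 0.39 1.65 0.   1.1  1.04]
yaw -54.44 delta [0.0007 0.0004 0.0003] rv [ 1.1495e+00 -3.5000e-03  9.0000e-04] len 0.001
```

View pics/w31.png

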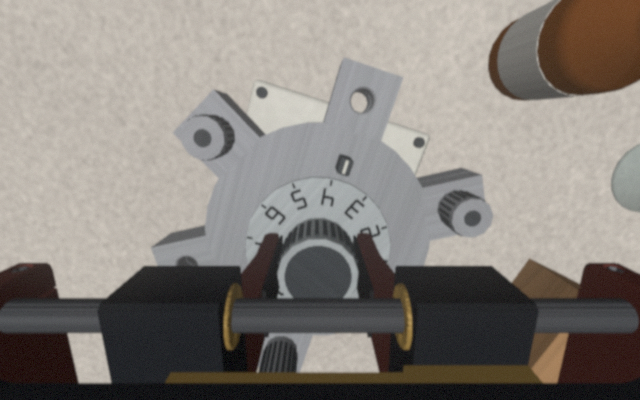

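Request:
{"name": "servo_tool", "arguments": {"targets": [[0,0,0,0.12,0,0],[0,0,0,0.26,0,0],[0,0,0,0.4,0,0],[0,0,0,0.54,0,0],[0,0,0,0.68,0,0],[0,0,0,0.82,0,0],[0,0,0,0.96,0,0],[0,0,0,1.06,0,0]]}}

```text
t: 36.55
tool_pos: [0.5611, 0.1213, 0.1572]
tcp_rot: [-1.983, 0.439, 1.976]
ft_force: [-1.5, -4.1, 1.3]
gripper_width: 0.038
```

Request:
{"name": "servo_tool", "arguments": {"targets": [[0,0,0,0.09,0,0],[0,0,0,0.09,0,0],[0,0,0,0.09,0,0]]}}

```text
t: 36.85
tool_pos: [0.561, 0.1212, 0.1571]
tcp_rot: [-1.932, 0.513, 1.926]
ft_force: [-2.5, -5.4, 4.5]
gripper_width: 0.0376
```

```bash
python3 -c "
from h import *
to(.561,.1215,.1565,-120.3);_,i=shot('wrist','w32.png')
im=cv2.imread('pics/w32.png');cv2.imwrite('pics/w32c.png',cv2.resize(im[100:300,200:440],None,fx=3.2,fy=2.9))"
```

```text
t 36.85 p [0.561  0.1212 0.1571] rot [-1.9321  0.5125  1.9257] F [-2.5 -5.4  4.5] w 0.0376 q [ 0.09  0.39  1.65 -0.    1.1   2.18]
yaw -119.79 delta [ 0.0006 -0.0002  0.0002] rv [ 0.0089 -0.003   0.0014] len 0.001
```

View pics/w32c.png

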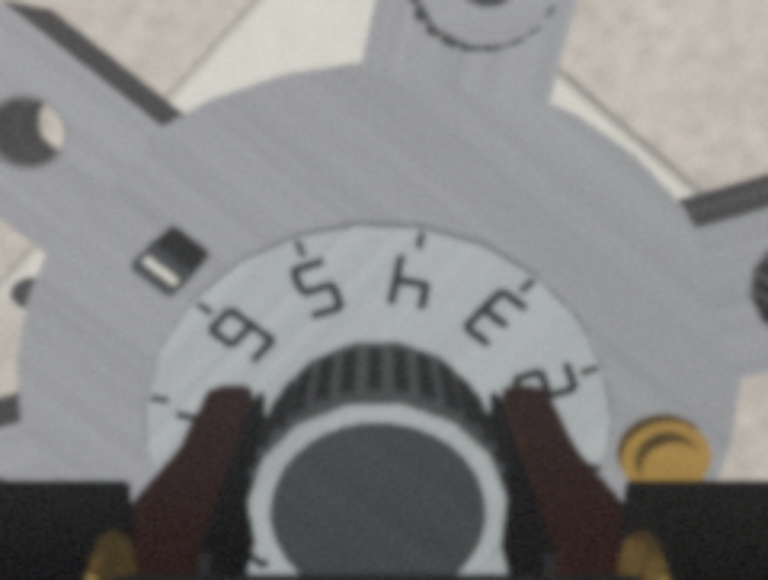

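```bash
python3 -c "
from h import *
i=viewer.camera_info('wrist')
for n,u,v in(('6',205,308),('5',300,247),('4',421,238),('3',531,286),('7',160,400),('idxblock',172,260),('idxline',158,272)):
  p=plane(i,200+u/3.2,100+v/2.9,.1505)[:2]-[.561,.1215];print(n,np.round(np.degrees(np.arctan2(p[1],p[0])),1),np.round(np.linalg.norm(p),4))"
```

```text
6 20.3 0.0383
5 -9.9 0.0385
4 -40.3 0.0385
3 -71.3 0.0385
7 50.7 0.0384
idxblock 15.8 0.0482
idxline 19.8 0.0485
```

Request:
{"name": "servo_tool", "arguments": {"targets": [[0,0,0,0.025,0,0],[0,0,0,0.025,0,0]]}}

```text
t: 37.1
tool_pos: [0.561, 0.1213, 0.1571]
tcp_rot: [-1.916, 0.534, 1.91]
ft_force: [-1.5, -5.1, 4.0]
gripper_width: 0.0372
```

Request:
{"name": "servo_tool", "arguments": {"targets": [[0,0,0,0,0,0],[0,0,0,0,0,0],[0,0,0,0,0,0],[0,0,0,0,0,0]], "fingers": 0.6}}

```text
t: 37.5
tool_pos: [0.561, 0.1225, 0.1564]
tcp_rot: [-1.913, 0.535, 1.908]
ft_force: [0.6, -0.1, -0.4]
gripper_width: 0.0525
```

Request:
{"name": "servo_tool", "arguments": {"targets": [[-0.03,0,0,0,0,0],[-0.07,0,0,0,0,0],[-0.11,0,0,0,0,0],[-0.11,0,0,0,0,0],[-0.11,0,0,0,0,0]]}}

```text
t: 38.0
tool_pos: [0.5612, 0.1223, 0.2673]
tcp_rot: [-1.915, 0.535, 1.906]
ft_force: [0.3, 0.6, -0.8]
gripper_width: 0.0524
```

```bash
python3 -c "
from h import *
s=st();_,i=shot('wrist','w33.png')
im=cv2.imread('pics/w33.png');cv2.imwrite('pics/w33c.png',cv2.resize(im[100:300,200:440],None,fx=3.2,fy=2.9));shot('top','t33.png')"
```

```text
t 38.0 p [0.5612 0.1223 0.2673] rot [-1.9147  0.5346  1.9058] F [ 0.3  0.6 -0.8] w 0.0524 q [0.09 0.28 1.51 0.   1.34 2.21]
```

View pics/w33c.png

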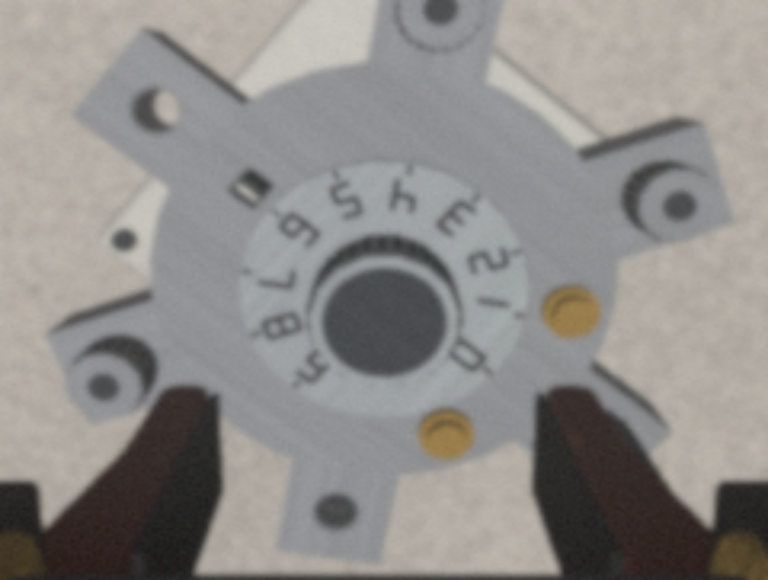

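View pics/t33.png

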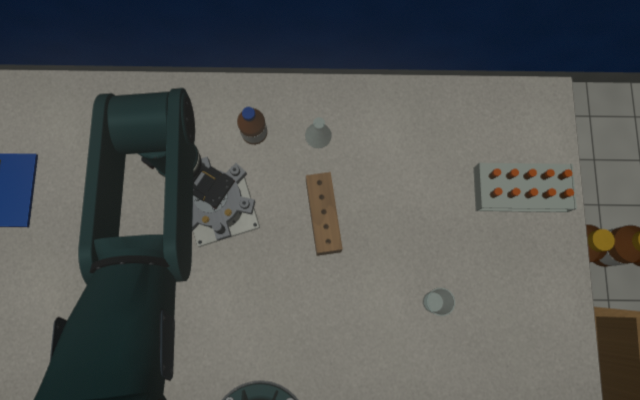

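```bash
python3 -c "
from h import *
to(.4812,.0954,.255,-71.6)"
```

```text
t 38.1 p [0.5596 0.1221 0.265 ] rot [-1.9109  0.5367  1.9107] F [ 0.  -0.6  0.1] w 0.0529 q [0.09 0.28 1.51 0.   1.34 2.21]
yaw -121.45 delta [0.01   0.0637 0.053 ] rv [-8.7e-01 -3.0e-04  1.3e-03] len 0.083
```

Request:
{"name": "servo_tool", "arguments": {"targets": [[0,0.01,0.008,-0.1,0,0],[0,0.02,0.016,-0.24,0,0],[0,0.035,0.028,-0.38,0,0],[0,0.05,0.042,-0.52,0,0],[0.005,0.0637,0.053,-0.66,0,0],[0.01,0.0637,0.053,-0.8,0,0],[0.01,0.0637,0.053,-0.87,0,0],[0.01,0.0637,0.053,-0.87,0,0]]}}

```text
t: 38.9
tool_pos: [0.4808, 0.0953, 0.2544]
tcp_rot: [2.048, 0.333, -2.049]
ft_force: [-0.2, -1.0, -0.3]
gripper_width: 0.0526
```

```bash
python3 -c "
from h import *
to(.4812,.0954,.149,-71.6);shot('wrist','w34.png')"
```

```text
t 38.9 p [0.4808 0.0953 0.2544] rot [ 2.0475  0.3333 -2.0489] F [-0.2 -1.  -0.3] w 0.0526 q [0.05 0.17 1.7  0.   1.28 1.3 ]
yaw -71.59 delta [ 0.1054  0.0002 -0.0005] rv [0.0002 0.0005 0.0014] len 0.105
```

View pics/w34.png

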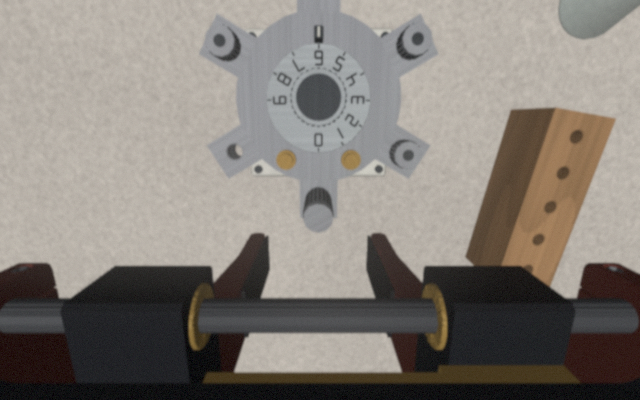

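```bash
python3 -c "
from h import *
rel((317.5,218),(317.5,218),zh=.193)
s=arm.read_state();i=viewer.camera_info('wrist');R=Ro.from_rotvec(s['tcp_rot']).as_matrix();p=plane(i,317.5,218,.193);print(p,R.T@(p-s['tool_pos']))"
```

```text
hole world [0.482  0.0959 0.193 ] axis in tool [-0.016  -0.0001 -0.0252] hole-axis tool [ 0.0777 -0.0001  0.0243] tilt [-0.01  0.07]
[0.48198959 0.09587394 0.193     ] [ 0.06170803 -0.00016936 -0.00089523]
```

Request:
{"name": "servo_tool", "arguments": {"targets": [[0.03,0,0.0005,0,0,0],[0.06,0,0.0005,0,0,0],[0.09,0,0.0005,0,0,0],[0.105,0,0.0005,0,0,0],[0.105,0,0.0005,0,0,0],[0.105,0,0.0005,0,0,0]]}}

```text
t: 39.55
tool_pos: [0.4819, 0.0954, 0.1509]
tcp_rot: [2.051, 0.331, -2.047]
ft_force: [-0.8, 0.4, 0.1]
gripper_width: 0.0525
```

Request:
{"name": "servo_tool", "arguments": {"targets": [[0,0,0,0,0,0],[0,0,0,0,0,0],[0,0,0,0,0,0],[0,0,0,0,0,0],[0,0,0,0,0,0],[0,0,0,0,0,0],[0,0,0,0,0,0]], "fingers": 0, "newtons": 50}}

```text
t: 40.25
tool_pos: [0.4822, 0.0955, 0.1516]
tcp_rot: [2.052, 0.332, -2.045]
ft_force: [-1.1, -0.3, 6.0]
gripper_width: 0.021
```

```bash
python3 -c "
from h import *
st()"
```

```text
t 40.25 p [0.4822 0.0955 0.1516] rot [ 2.0521  0.3322 -2.0447] F [-1.1 -0.3  6. ] w 0.021 q [0.05 0.29 1.83 0.   1.02 1.3 ]
```

Request:
{"name": "servo_tool", "arguments": {"targets": [[-0.008,0,0,0,0,0],[-0.018,0,0,0,0,0],[-0.03,0,0,0,0,0],[-0.045,0,0,0,0,0],[-0.065,0,0,0,0,0],[-0.09,0,0,0,0,0],[-0.12,0,0,0,0,0],[-0.14,0,0,0,0,0]]}}

```text
t: 41.05
tool_pos: [0.4819, 0.0953, 0.294]
tcp_rot: [2.053, 0.332, -2.043]
ft_force: [-0.0, -0.5, -2.3]
gripper_width: 0.0217
```

```bash
python3 -c "
from h import *
to(.5415,-.15,.29,-80.8);shot('wrist','w35.png')
im=cv2.imread('pics/w35.png');cv2.imwrite('pics/w35c.png',cv2.resize(im[0:310,140:500],None,fx=2.2,fy=1.9))"
```

```text
t 41.05 p [0.4819 0.0953 0.294 ] rot [ 2.0534  0.3321 -2.0431] F [-0.  -0.5 -2.3] w 0.0217 q [0.05 0.13 1.64 0.   1.36 1.3 ]
yaw -71.62 delta [0.0039 0.2516 0.0208] rv [ 0.1603 -0.005   0.0003] len 0.252
```

View pics/w35c.png

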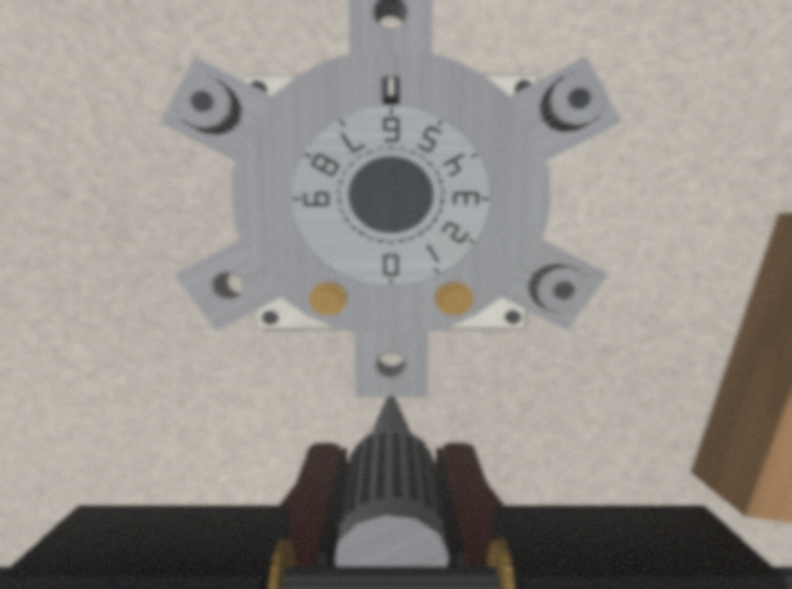

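Request:
{"name": "servo_tool", "arguments": {"targets": [[0,0.03,0.003,0.02,0,0],[0,0.08,0.007,0.05,0,0],[0,0.13,0.01,0.09,0,0],[0,0.18,0.015,0.13,-0.002,0],[0,0.22,0.02,0.16,-0.003,0],[0,0.251,0.0205,0.16,-0.003,0],[0,0.251,0.0205,0.16,-0.003,0],[0,0.251,0.0205,0.16,-0.003,0]]}}

```text
t: 41.9
tool_pos: [0.5407, -0.1496, 0.2905]
tcp_rot: [2.138, 0.173, -2.141]
ft_force: [-0.6, -0.2, -3.0]
gripper_width: 0.0212
```

```bash
python3 -c "
from h import *
to(.5415,-.151,.19,-80.8);shot('wrist','w36.png')
im=cv2.imread('pics/w36.png');cv2.imwrite('pics/w36c.png',cv2.resize(im[80:310,220:420],None,fx=3.6,fy=2.6))"
```

```text
t 41.9 p [ 0.5407 -0.1496  0.2905] rot [ 2.1377  0.1725 -2.1408] F [-0.6 -0.2 -3. ] w 0.0212 q [-0.39  0.25  1.5   0.    1.4   1.02]
yaw -80.88 delta [ 0.1005  0.0016 -0.0007] rv [-0.0013  0.0013  0.0018] len 0.1
```

View pics/w36c.png

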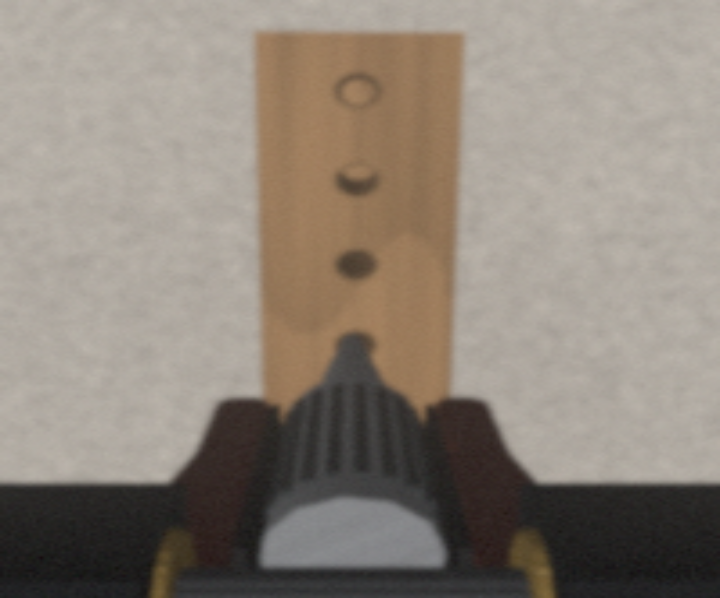

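```bash
python3 -c "
from h import *
i=viewer.camera_info('wrist');print(plane(i,318.9,181.5,.078))"
```

```text
[ 0.53906354 -0.14984792  0.078     ]
```

Request:
{"name": "servo_tool", "arguments": {"targets": [[0.03,0.0005,0,0,0,0],[0.07,0.001,0,0,0,0],[0.095,0.001,0,0,0,0],[0.102,0.001,0,0,0,0],[0.102,0.001,0,0,0,0],[0.102,0.001,0,0,0,0]]}}

```text
t: 42.55
tool_pos: [0.5424, -0.1501, 0.1904]
tcp_rot: [2.139, 0.173, -2.135]
ft_force: [-0.5, 0.1, -1.6]
gripper_width: 0.0213
```

```bash
python3 -c "
from h import *
to(.5415,-.151,.17,-80.8);shot('wrist','w37.png')
im=cv2.imread('pics/w37.png');cv2.imwrite('pics/w37c.png',cv2.resize(im[130:270,240:400],None,fx=5,fy=4.2))"
```

```text
t 42.55 p [ 0.5424 -0.1501  0.1904] rot [ 2.1388  0.1728 -2.1352] F [-0.5  0.1 -1.6] w 0.0213 q [-0.39  0.34  1.63  0.    1.17  1.02]
yaw -80.74 delta [0.0204 0.0008 0.001 ] rv [ 0.0011 -0.0016 -0.0004] len 0.02
```

View pics/w37c.png

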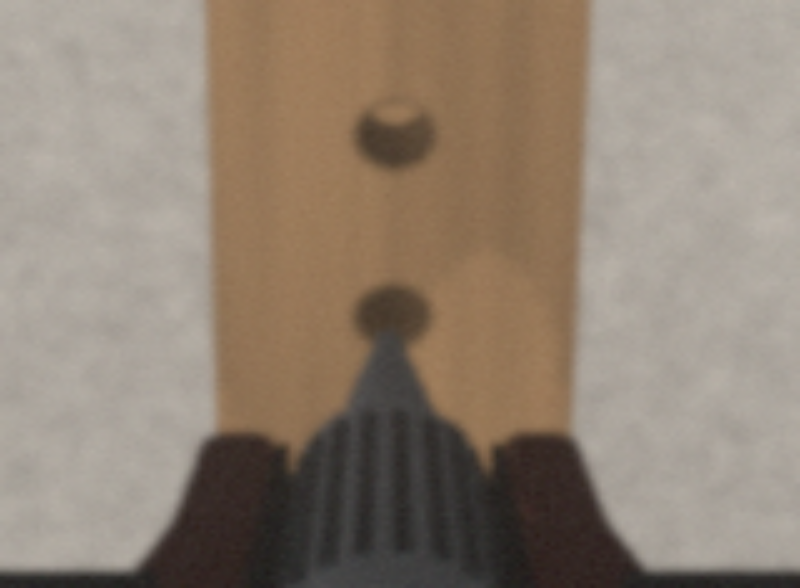

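```bash
python3 -c "
from h import *
s=arm.read_state();i=viewer.camera_info('wrist');R=Ro.from_rotvec(s['tcp_rot']).as_matrix()
t=plane(i,240+389/5,130+328/4.2+1.5,s['tool_pos'][2]-.0886);h=plane(i,240+392/5,130+316/4.2,.078)
print(t,h,R.T@(h-t),R.T@(t-s['tool_pos']))"
```

```text
[ 0.54239849 -0.15044145  0.10211443] [ 0.53970362 -0.15143128  0.078     ] [0.02410805 0.00052236 0.00287696] [ 8.85991235e-02 -5.56476519e-05  4.64829260e-04]
```

Request:
{"name": "servo_tool", "arguments": {"targets": [[0.005,0.0005,0.0022,0,0,0],[0.012,0.0005,0.0022,0,0,0],[0.018,0.0005,0.0022,0,0,0],[0.02,0.0005,0.0022,0,0,0],[0.02,0.0005,0.0022,0,0,0]]}}

```text
t: 43.1
tool_pos: [0.5389, -0.1511, 0.1683]
tcp_rot: [2.137, 0.173, -2.14]
ft_force: [0.6, 0.6, -1.2]
gripper_width: 0.0214
```

```bash
python3 -c "
from h import *
to(.5415,-.151,.17,-80.8);shot('wrist','w38.png')
im=cv2.imread('pics/w38.png');cv2.imwrite('pics/w38c.png',cv2.resize(im[130:270,240:400],None,fx=5,fy=4.2))"
```

```text
t 43.1 p [ 0.5389 -0.1511  0.1683] rot [ 2.1368  0.1734 -2.1396] F [ 0.6  0.6 -1.2] w 0.0214 q [-0.4   0.36  1.66  0.    1.12  1.01]
yaw -80.79 delta [-0.0017  0.0003 -0.0026] rv [0.0001 0.0012 0.0013] len 0.003
```

View pics/w38c.png

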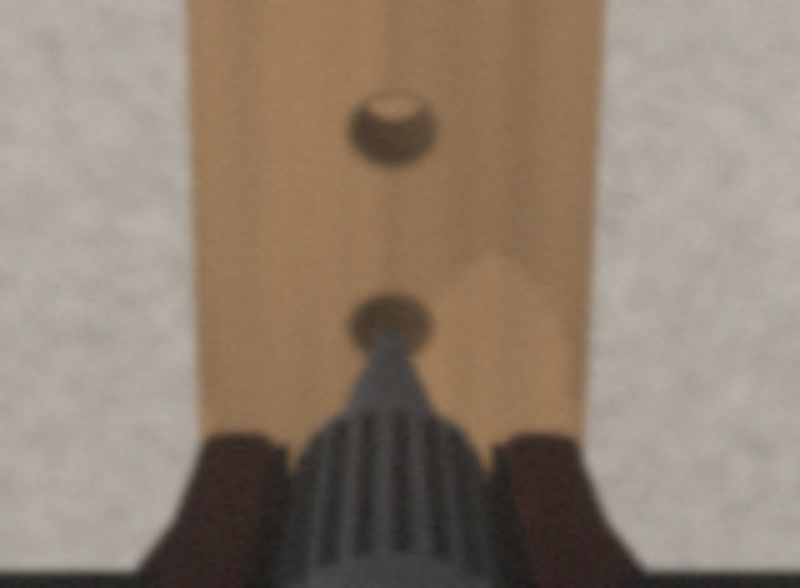

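Request:
{"name": "servo_tool", "arguments": {"targets": [[0.005,0,0,0,0,0],[0.01,0,0,0,0,0],[0.015,0,-0.0003,0,0,0],[0.02,0,-0.0003,0,0,0],[0.025,0,-0.0003,0,0,0],[0.03,0,-0.0003,0,0,0],[0.03,0,-0.0003,0,0,0]]}}

```text
t: 43.85
tool_pos: [0.5391, -0.1509, 0.1381]
tcp_rot: [2.137, 0.174, -2.14]
ft_force: [-0.4, -0.2, -1.4]
gripper_width: 0.0213
```

```bash
python3 -c "
from h import *
to(.5415,-.151,.17,-80.8);shot('wrist','w39.png')
im=cv2.imread('pics/w39.png');cv2.imwrite('pics/w39c.png',cv2.resize(im[130:270,240:400],None,fx=5,fy=4.2))"
```

```text
t 43.85 p [ 0.5391 -0.1509  0.1381] rot [ 2.1365  0.1736 -2.1398] F [-0.4 -0.2 -1.4] w 0.0213 q [-0.4   0.39  1.69  0.    1.06  1.01]
yaw -80.79 delta [-0.0319  0.0004 -0.0023] rv [0.0002 0.0014 0.0014] len 0.032
```

View pics/w39c.png

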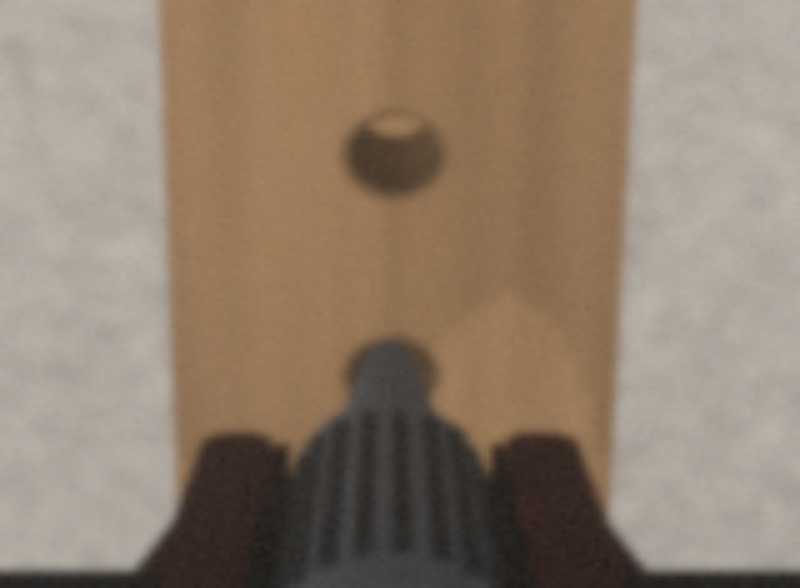

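Request:
{"name": "servo_tool", "arguments": {"targets": [[0.003,0,0.0008,0,0,0],[0.009,0,0.0008,0,0,0],[0.015,0,0.0008,0,0,0],[0.021,0,0.0008,0,0,0],[0.027,0,0.0008,0,0,0],[0.033,0,0.0008,0,0,0],[0.039,0,0.0008,0,0,0],[0.039,0,0.0008,0,0,0]]}}

```text
t: 44.7
tool_pos: [0.5392, -0.1513, 0.0992]
tcp_rot: [2.138, 0.173, -2.138]
ft_force: [3.9, 0.1, -4.2]
gripper_width: 0.0212
```

```bash
python3 -c "
from h import *
st()"
```

```text
t 44.7 p [ 0.5392 -0.1513  0.0992] rot [ 2.138   0.1728 -2.1378] F [ 3.9  0.1 -4.2] w 0.0212 q [-0.4   0.44  1.73  0.    0.97  1.01]
```

Force is small and the drift is about 2 mm above its seat. I'll finish the descent, release and rise.

Request:
{"name": "servo_tool", "arguments": {"targets": [[0.001,0,-0.0004,0,0,0],[0.002,0,-0.0006,0,0,0],[0.002,0,-0.0006,0,0,0]]}}

```text
t: 45.0
tool_pos: [0.5393, -0.1512, 0.098]
tcp_rot: [2.137, 0.173, -2.138]
ft_force: [2.4, -1.7, -2.9]
gripper_width: 0.0215
```

Request:
{"name": "servo_tool", "arguments": {"targets": [[0,0,0,0,0,0],[0,0,0,0,0,0],[0,0,0,0,0,0],[0,0,0,0,0,0],[0,0,0,0,0,0]], "fingers": 0.6}}

```text
t: 45.5
tool_pos: [0.5393, -0.1511, 0.098]
tcp_rot: [2.137, 0.173, -2.138]
ft_force: [-0.4, 0.7, -0.2]
gripper_width: 0.0523
```

Request:
{"name": "servo_tool", "arguments": {"targets": [[-0.02,0,0,0,0,0],[-0.05,0,0,0,0,0],[-0.09,0,0,0,0,0],[-0.13,0,0,0,0,0],[-0.16,0,0.03,0,0,0],[-0.18,0,0.06,0,0,0],[-0.18,0,0.08,0,0,0],[-0.18,0,0.08,0,0,0]]}}

```text
t: 46.3
tool_pos: [0.4585, -0.1641, 0.2788]
tcp_rot: [2.138, 0.171, -2.138]
ft_force: [0.0, -0.1, -0.2]
gripper_width: 0.0524
```

```bash
python3 -c "
from h import *
st();shot('wrist','w40.png');shot('scene','s40.png')
im=cv2.imread('pics/s40.png');cv2.imwrite('pics/s40c.png',cv2.resize(im[150:320,220:450],None,fx=3.4,fy=3.4,interpolation=cv2.INTER_CUBIC))"
```

```text
t 46.3 p [ 0.4585 -0.1641  0.2788] rot [ 2.1381  0.171  -2.1383] F [ 0.  -0.1 -0.2] w 0.0524 q [-0.49  0.14  1.67 -0.    1.33  0.93]
```

View pics/w40.png

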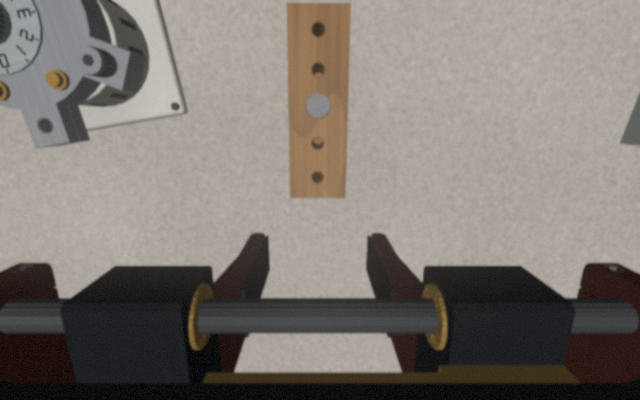

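View pics/s40c.png

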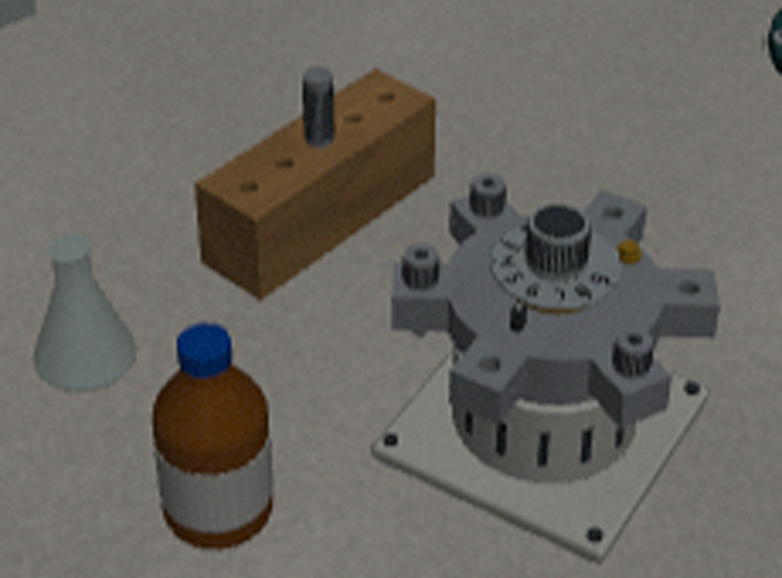

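```bash
python3 -c "
from h import *
st();print(arm.sign_off())"
```

```text
t 46.4 p [ 0.4606 -0.1641  0.2781] rot [ 2.1387  0.172  -2.1378] F [ 0.1 -0.1  0.1] w 0.053 q [-0.48  0.15  1.66  0.    1.33  0.93]
the job is handed in; nothing more can be done
None
```

The reactor is closed and the job was handed in at 46.4 s of the 210 s allowed.

- **Drift in:** I pushed it fully home through hole 4, with about 25 N at the seat. The lid turned into line with the flange.
- **Bolts:** There were three, and they went into holes 3, 2 and 6 with the drift still in place.
- **Sleeve:** I turned it from 2 to 6. It stood about 2° short while still gripped, so I turned it a little further before letting go.
- **Drift out:** I drew it from hole 4 and stood it back in the middle hole of the block.

**Last checks:** the final scene and wrist pictures show the following:
- All three bolt heads are down on the lid, and the lid is still in line with the drift out.
- 6 is at the index mark.
- The drift is upright and seated in the block.
- The bottle and flask are where they started. The beaker showed no movement in the last overhead picture, taken at 38 s while the sleeve was being turned; I did not look at it again after that.

**Disagreements:**
- The measured tool position and the camera positions differed by 1 to 3 mm at times. I used the pictures for the fits.
- My first estimate of the lid angle was 0.043 rad, just under the stated 0.045 to 0.072.

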